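Sort handed angle brackets into left and right trays

TASK

Sort the three aluminium angle brackets for the optics set-up into the two divided trays, left-hand ones in the tray on the left and right-hand ones in the tray on the right, each standing flat on its slotted base in a compartment of its own. A bracket is left-hand if its web is on your left when it stands on its slotted base, with the drilled face plate upright at the back and the base reaching towards you; one has been set down on its drilled face, where it passes for the other hand, and must be turned over onto its base. Set each bracket down gently, without dropping it or letting it topple, and leave the other things on the bench where they are.

Things in the scene. Friction and masses are not known exactly. Their poses are not given: they have to be found in the camera images.
- bracket_1: Bare aluminium bracket, 0.3-0.5 kg: base and face plates, each 90x62x10 mm, at a right angle; one 10 mm web closes one side. Base: two slots 44x8; face: six dark round holes. Origin: middle of the 90x62x90 envelope; +z from base (underside z=-45) up the face plate (top +45), +x from face plate (outside x=-45) to toe (+45), y along the width. Web here y=-31 to -21: left-hand. Starts on its base.
- bracket_2: As bracket_1 in sizes, origin and axes but mirrored: web at y=+21 to +31 mm, so right-hand. Starts standing on its base. On every bracket the web's sloping edge runs, in x and z, from (39, -33) to (-33, 39) mm; the other side is open, so the upper edge of the face plate can be gripped from above between web and open edge.
- bracket_3: As bracket_2 (right-hand, web at y=+21 to +31 mm), but it starts lying on its drilled face plate, slotted base upright: its x axis points up, its z axis is level. The web can be gripped through its thickness from the open corner, midway between the plates: 45 degrees from vertical on one side before the quarter turn, on the other side after it. The tray is too narrow for that grip.
- left_tray: Fixed grey plastic tray at the left of the bench, 172 (x) by 118 (y) by 40 mm, walls 4 mm, with a 3 mm rim outside at the top, floor 4 mm. A cross wall at x=0, as high as the sides, makes two compartments, 80 x 110 mm inside, centred at x=-42 and x=+42 mm. Origin: centre of the underside; z up, x roughly away from the robot. A bracket fits with its 62 mm width along x.
- right_tray: Fixed grey plastic tray at the right of the bench, 172 (x) by 118 (y) by 40 mm, walls 4 mm, with a 3 mm rim outside at the top, floor 4 mm. A cross wall at x=0, as high as the sides, makes two compartments, 80 x 110 mm inside, centred at x=-42 and x=+42 mm. Origin: centre of the underside; z up, x roughly away from the robot. A bracket fits with its 62 mm width along x.
- cover_glass_box: Loose box of cover glasses, 35 x 35 x 17 mm, origin at the centre of its underside; a bystander.
- oil_bottle: Loose brown bottle with a black cap, 33 mm wide, 58 mm high, origin at the centre of its underside; a bystander.
- tape_roll: Loose yellowish roll of tape lying flat, 74 mm wide, 20 mm high, origin at the centre of its underside; a bystander.
- vial: Loose brown vial with a white cap, 27 mm wide, 45 mm high, origin at the centre of its underside; a bystander.

How it is judged:
At the end, for the whole second after the job is handed in: Bracket 1 is in the left tray and brackets 2 and 3 are in the right tray, each wholly within the tray, standing flat on its slotted base on the tray floor (within 5 mm of the resting height, upright within 4 degrees), at rest and released (x of bracket_1 in the frame of left_tray between -0.083 and 0.083 m and y of bracket_1 in the frame of left_tray between -0.055 and 0.055 m and z of bracket_1 in the frame of left_tray between 0.044 and 0.054 m and angle between each of bracket_1, bracket_2, bracket_3's own z axis and vertical below 0.07 rad and linear speed of each of bracket_1, bracket_2, bracket_3 below 0.02 m/s and angular speed of each of bracket_1, bracket_2, bracket_3 below 0.15 rad/s and x of bracket_2 in the frame of right_tray between -0.083 and 0.083 m and y of bracket_2 in the frame of right_tray between -0.055 and 0.055 m and z of bracket_2 in the frame of right_tray between 0.044 and 0.054 m and x of bracket_3 in the frame of right_tray between -0.083 and 0.083 m and y of bracket_3 in the frame of right_tray between -0.055 and 0.055 m and z of bracket_3 in the frame of right_tray between 0.044 and 0.054 m); the robot touches nothing.
It fails at once if a bracket topples or tumbles (turns faster than 6 rad/s) (angular speed of any of bracket_1, bracket_2, bracket_3 above 6 rad/s).
It fails at once if a bracket is dropped (moves faster than 0.6 m/s out of the grip, a fall of about 20 mm) ((linear speed of bracket_1 above 0.6 m/s and contact force between the fingers and bracket_1 below 0.1 N) or (linear speed of bracket_2 above 0.6 m/s and contact force between the fingers and bracket_2 below 0.1 N) or (linear speed of bracket_3 above 0.6 m/s and contact force between the fingers and bracket_3 below 0.1 N)).
It fails at once if a bystander (cover-glass box, oil bottle, tape roll or vial) is pushed more than 30 mm away (distance of any of cover_glass_box, oil_bottle, tape_roll, vial from where it was at the start of the episode above 0.03 m).
It also fails if it takes over 72 s, if anything falls off the work surface, if the arm or the gripper's body presses on something with over 40 N, if the wrist force passes 120 N, or if a joint passes its speed limit or range.

ROBOT

A 6-joint arm with a two-finger parallel gripper is mounted at the origin on a cart in front of the work surface, level with it; the furniture and walls round the work are solid. World frame = base frame: x ahead of the robot, y to its left, z up, the work surface at z = 0. Lengths are in m, angles in rad, forces in N, time in s.
With the tool pointing down it reaches from about 0.35 to 0.775 m from the base axis. Payload 7.3 kg.
Tool frame: the origin (TCP) lies between the finger pads; the fingertips stand 17 mm ahead of it and the grasp point (between the pads) lies 2 mm behind it; z points along the fingers, y is the direction in which the jaws open and shut (so a half turn about z gives the same grasp; the last joint's range is limited). The gripper opens to 92 mm and grips with 3 to 60 N. Pads are 19 mm wide; open, the fingers measure 130 mm over their backs; the gripper's body (75 mm by 190 mm) begins 47 mm behind the grasp point.
Start: joints at [1.172, 0.342, 1.524, -0, 1.275, -0.146], TCP at [0.131, 0.508, 0.244] pointing down, gripper open.
Joint ranges: [-2.53, 2.53], [-0.77, 2.02], [0.04, 2.7], [-1, 4.14], [0.28, 2.66], [-3.11, 3.11]. Speed limits (rad/s): [2.57, 2.57, 3.14, 3.14, 3.14, 3.14].

INTERFACE

Orientations are given as [roll, pitch, yaw] about the fixed x, y, z axes, in that order (R = Rz(yaw) Ry(pitch) Rx(roll)).
In Python, from cell import sensors, vision, hand_in gives the robot as it stands.
- The arm moves only by the tool step_arm, never from a script. Its argument "series" is a list of rows, each a list of 5 numbers: the opening, from 0 (shut) to 1 (fully open), then the shift along the world's x, y, z each as a share of 25 mm, from -1 to 1, then the turn about the world's z as a share of 0.08 rad, from -1 to 1. A call has 1 to 12 rows; each row shifts and turns the commanded pose from where the row before left it; what a row does not reach is not made up. A row lasts 1/10 s, in which the tool goes at most 50 mm and 8.59 degrees, less where a joint would pass 70% of its speed; a pose out of reach is approached as far as the arm can. A call with a number of a shift or a turn outside -1 to 1 is refused whole. A call with a gripper value outside its range is refused whole. The fingers move at their own pace and stop on an object; "squeeze" is the grip in N (left out, the last holds). Time passes only in rows, so rows that do not move let the fingers close. It gives the time, the measured TCP pose, the force and the opening at its end, in the units of the state.
- sensors.observe(): the state, without advancing time (a new reading comes with each control period).
- vision.read_camera(name): name is "scene" or "side" or "wrist"; returns a dict with "pixels" (480x640x3 uint8, blue, green, red), "range_z" (480x640 float32, m along the optical axis (not along the pixel's ray), 0 where there is no reading), "camera_matrix" (3x3 intrinsics, pixels), "k1" (the pictures are not rectified: a ray, as slopes to the right and down, at radius r is drawn at 1 + k1 r^2 times it, then the intrinsics apply), "pose" (4x4, takes a point from camera to world coordinates). Camera axes: x right, y down, z forward; pixel columns grow to the right and rows downward; lengths in m; the calibration is good to about 2 mm. A picture is of the moment at which its call begins.
- hand_in(): hands the job in, once; it reports no verdict.
The state is a dict: "time": time; "qpos": joint angles; "qvel": joint speeds; "joint_efforts": joint torques, N m; "tool_pos": TCP position; "tool_rot": TCP orientation; "contact_force": force on the tool from outside, world axes, zero at the start; "torque": the same for the moment, N m; "opening": finger opening in m.
Only numpy, scipy, OpenCV 4.12 (cv2) and the standard library are available. Lean on these libraries where they do the work, as an engineer would, in place of code of your own. Each camera call takes 0.05 s, during which the arm holds its last target.

## Working session

There is one attempt and no reset: what is moved stays moved. The work goes in short steps, Python scripts to look and compute and a tool call to move; the robot and the scene stay as the last step left them, time stands still between calls to the robot, and variables do not carry over. Pictures are saved under pics/ and viewed, and the job is handed in when it is done.

Besides the shell and the picture viewer there is one more tool, called after "Call:" as a command line: name --pt "numbers of a row" for each row, then --argument value for the rest. step_arm: Moves the arm, as the interface text tells. Its arguments: {"type":"object","properties":{"series":{"type":"array","items":{"type":"array","items":{"type":"number","minimum":-1,"maximum":1}}},"squeeze":{"type":"number"}},"required":["series"]}

```bash
ls; mkdir -p pics; cat > h.py <<'E'
import numpy as np, cv2
from cell import sensors, vision
def grab(name,tag):
    d=vision.read_camera(name); cv2.imwrite(f'pics/{tag}.png',d['pixels']); np.savez(f'pics/{tag}.npz',**{k:np.asarray(v) for k,v in d.items()}); return d
def load(tag): return dict(np.load(f'pics/{tag}.npz'))
def rays(d,uv):
    K=d['camera_matrix'];k=float(d['k1']);uv=np.asarray(uv,float).reshape(-1,1,2)
    p=cv2.undistortPoints(uv,K,np.array([k,0,0,0,0.])).reshape(-1,2)
    return np.c_[p,np.ones(len(p))]
def onplane(d,uv,z):
    r=rays(d,uv);T=d['pose'];w=r@T[:3,:3].T;o=T[:3,3]
    return o+w*((z-o[2])/w[:,2])[:,None]
def cloud(d):
    h,w=d['range_z'].shape
    u,v=np.meshgrid(np.arange(w),np.arange(h))
    r=rays(d,np.c_[u.ravel(),v.ravel()])
    z=d['range_z'].ravel()[:,None]
    P=(r*z)@d['pose'][:3,:3].T+d['pose'][:3,3]
    P[z[:,0]==0]=np.nan
    return P.reshape(h,w,3)
E
python3 - <<'E'
from h import *
for n in ("scene","side","wrist"):
    d=grab(n,n+"0"); print(n,d['pose'].round(3).tolist(),d['k1'],(d['range_z']>0).mean())
print(sensors.observe())
E
```

```text
pics
scene [[-0.861, -0.397, 0.317, 0.082], [-0.508, 0.655, -0.56, 0.76], [0.015, -0.643, -0.766, 1.219], [0.0, 0.0, 0.0, 1.0]] -0.08071950670948848 0.996064453125
side [[0.978, -0.141, 0.151, 0.382], [-0.206, -0.634, 0.745, -0.869], [-0.01, -0.76, -0.65, 0.802], [0.0, 0.0, 0.0, 1.0]] 0.020548131999188615 0.995947265625
wrist [[0.251, 0.921, 0.297, 0.05], [0.968, -0.238, -0.079, 0.53], [-0.002, 0.307, -0.952, 0.383], [0.0, 0.0, 0.0, 1.0]] 0.007344154662810048 0.995947265625
{'time': 0.15, 'qpos': array([ 1.17201940e+00,  3.42560120e-01,  1.52480076e+00,  7.90543885e-06,
        1.27540132e+00, -1.46007159e-01]), 'qvel': array([-0.00059648,  0.00015278, -0.00357167, -0.00079816, -0.00019322,
       -0.00044558]), 'joint_efforts': array([ 9.40653626e-04, -4.31481063e+01, -2.44355375e+01,  7.18621281e-02,
        5.37639193e-02, -1.17600857e-04]), 'tool_pos': array([0.13116248, 0.50805463, 0.24320482]), 'tool_rot': array([-3.14043665e+00, -1.77636245e-04,  2.88882048e+00]), 'contact_force': array([ 0.1408833 , -0.08068045, -0.45423609]), 'torque': array([ 0.03447755, -0.01747027,  0.02494699]), 'opening': 0.09178660442298552}
```

View pics/scene0.png

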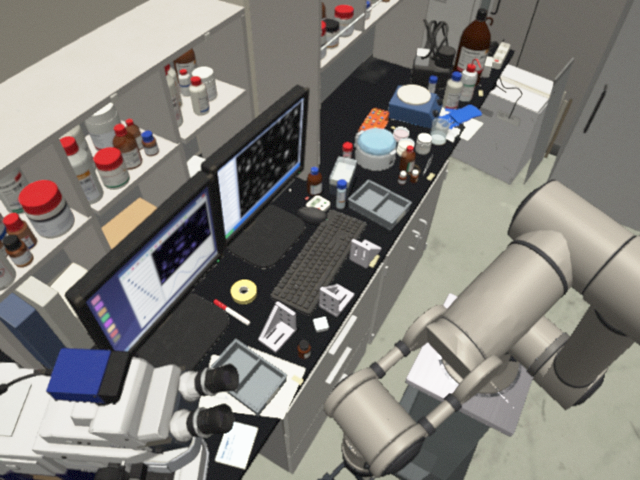

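View pics/side0.png

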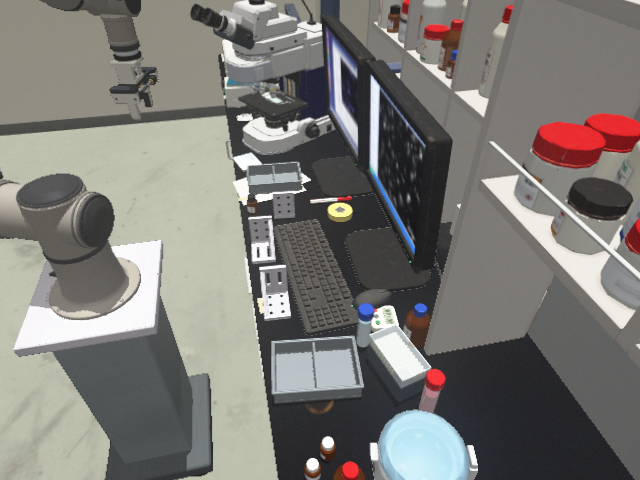

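```bash
python3 - <<'E'
from h import *
# top-down ortho height + colour map from both cams
s=1000; x0,x1,y0,y1=0.1,0.85,-0.5,0.6
for n in("scene0","side0"):
    d=load(n);P=cloud(d).reshape(-1,3);C=d['pixels'].reshape(-1,3)
    ok=np.isfinite(P).all(1)&(P[:,2]>-.02)&(P[:,2]<.2)&(P[:,0]>x0)&(P[:,0]<x1)&(P[:,1]>y0)&(P[:,1]<y1)
    P=P[ok];C=C[ok];o=np.argsort(P[:,2]);P=P[o];C=C[o]
    W=int((y1-y0)*700);H=int((x1-x0)*700)
    im=np.zeros((H,W,3),np.uint8)
    # up=+x, left=+y
    im[np.clip(((x1-P[:,0])*700).astype(int),0,H-1),np.clip(((y1-P[:,1])*700).astype(int),0,W-1)]=cv2.applyColorMap(np.clip(P[:,2]*255/.12,0,255).astype(np.uint8),cv2.COLORMAP_JET)[:,0]
    for k in range(-4,6): cv2.putText(im,f'{k/10}',(int((y1-k/10)*700),10),0,.35,(255,255,255));cv2.line(im,(int((y1-k/10)*700),0),(int((y1-k/10)*700),H),(90,90,90))
    for k in range(2,9): cv2.putText(im,f'{k/10}',(0,int((x1-k/10)*700)),0,.35,(255,255,255));cv2.line(im,(0,int((x1-k/10)*700)),(W,int((x1-k/10)*700)),(90,90,90))
    cv2.imwrite(f'pics/top_{n}.png',im)
E
```

```text
(no output)
```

View pics/top_scene0.png

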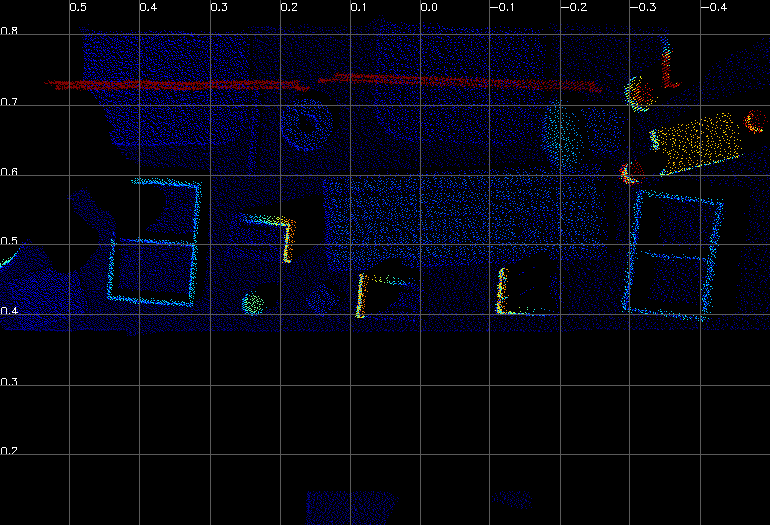

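View pics/top_side0.png

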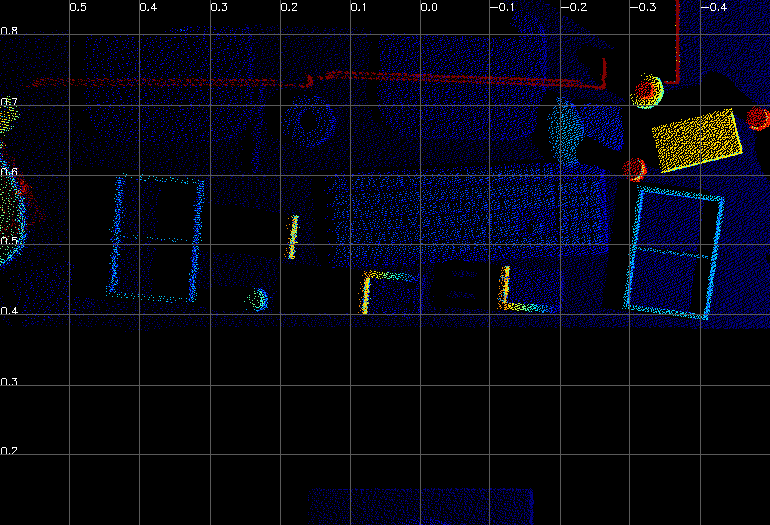

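```bash
python3 - <<'E'
from h import *
a=load('side0')['pixels'][180:330,230:330]; b=load('scene0')['pixels'][225:360,240:400]
a=cv2.resize(a,None,fx=4,fy=4,interpolation=cv2.INTER_CUBIC);cv2.imwrite('pics/za.png',a)
b=cv2.resize(b,None,fx=4,fy=4,interpolation=cv2.INTER_CUBIC);cv2.imwrite('pics/zb.png',b)
E
```

```text
(no output)
```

View pics/za.png

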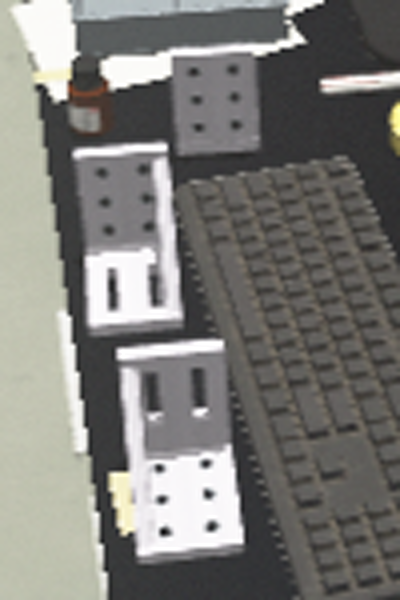

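View pics/zb.png

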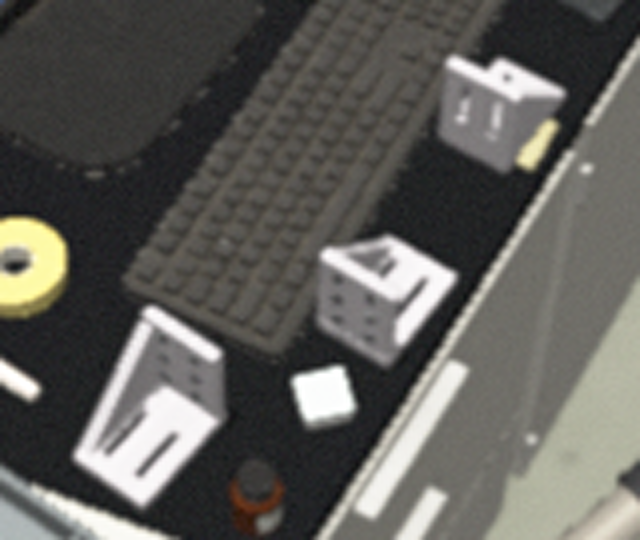

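View pics/wrist0.png

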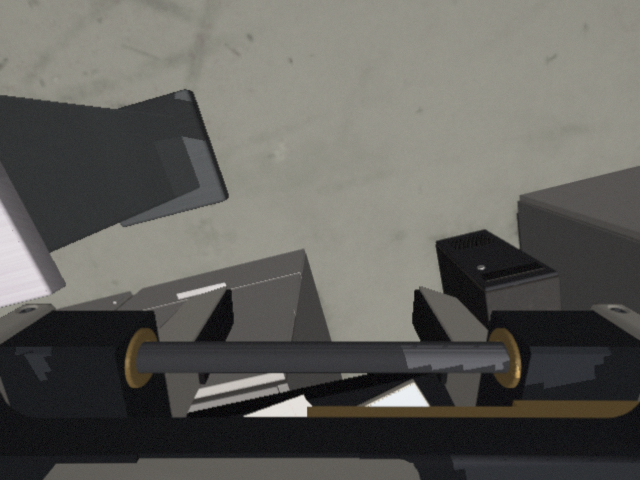

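```bash
python3 - <<'E'
from h import *
for n in("scene0","side0"):
    d=load(n);P=cloud(d).reshape(-1,3);P=P[np.isfinite(P).all(1)]
    t=P[(abs(P[:,2])<.01)&(P[:,0]>.4)&(P[:,0]<.6)&(abs(P[:,1])<.5)];print(n,'table z',np.median(t[:,2]))
    for nm,(a,b,c,e,zl,zh) in dict(b1=(.45,.57,.165,.21,.085,.1),b2=(.38,.5,.06,.11,.085,.1),b3=(.38,.5,-.14,-.09,.085,.1),
        LT=(.38,.63,.28,.48,.036,.046),RT=(.37,.6,-.46,-.27,.036,.046)).items():
        q=P[(P[:,0]>a)&(P[:,0]<b)&(P[:,1]>c)&(P[:,1]<e)&(P[:,2]>zl)&(P[:,2]<zh)]
        if len(q)<5: print(nm,len(q));continue
        r=cv2.minAreaRect(q[:,:2].astype(np.float32)*1000)
        print(nm,len(q),'c',np.round(r[0],1),'sz',np.round(r[1],1),'ang',round(r[2],2),'z',np.percentile(q[:,2],[5,50,95]).round(4), 'mean',q.mean(0).round(4))
    # microscope
    q=P[(P[:,0]>.3)&(P[:,0]<.8)&(P[:,1]>.25)&(P[:,1]<.9)&(P[:,2]>.06)&(P[:,2]<.5)]
    H,xe,ye=np.histogram2d(q[:,0],q[:,1],bins=[np.arange(.3,.81,.05),np.arange(.25,.91,.05)]);
    M=np.zeros_like(H)
    for i in range(len(xe)-1):
        for j in range(len(ye)-1):
            s=q[(q[:,0]>xe[i])&(q[:,0]<xe[i+1])&(q[:,1]>ye[j])&(q[:,1]<ye[j+1])]
            if len(s)>3:M[i,j]=np.percentile(s[:,2],5)*1000
    print(M.astype(int))
E
```

```text
scene0 table z 0.001944478498470792
b1 98 c [505.4 186.1] sz [14.  61.4] ang 86.23 z [0.0862 0.0899 0.0942] mean [0.5068 0.1868 0.0899]
b2 84 c [427.   82.7] sz [13.6 62. ] ang 84.94 z [0.0861 0.0902 0.0935] mean [0.4275 0.0827 0.0899]
b3 81 c [ 434.4 -119.1] sz [14.9 63.4] ang 83.2 z [0.0853 0.0902 0.0942] mean [ 0.4337 -0.1174  0.0903]
LT 493 c [505.6 379.4] sz [125.1 180.5] ang 86.12 z [0.0367 0.0401 0.0439] mean [0.4914 0.3689 0.0402]
RT 338 c [ 495.5 -361.1] sz [208.5 145.4] ang 0.1 z [0.0366 0.0407 0.0451] mean [ 0.4911 -0.36    0.0408]
[[  0   0   0   0   0   0 459 457   0   0   0   0   0]
 [  0   0   0   0   0 459 454 429 407   0   0   0   0]
 [  0   0   0   0   0 466 416 285 286 310   0   0   0]
 [  0   0   0   0   0   0 446 446 157 302 346   0   0]
 [  0   0   0   0   0   0 453 473 473 328 281   0   0]
 [  0   0   0   0   0   0   0   0   0 429 231   0   0]
 [  0   0   0   0   0   0   0   0   0 381 152 231   0]
 [  0   0   0   0   0   0   0   0 364 363 363 222 216]
 [166 167 167 167 166 184 262   0 363 364 367   0 219]
 [  0   0   0   0   0   0 233   0   0 363   0   0   0]]

[... 401 characters left out ...]
.0392 0.0421] mean [0.5071 0.3773 0.0393]
RT 978 c [ 496.9 -361.3] sz [130.7 192. ] ang 82.19 z [0.0369 0.0394 0.0417] mean [ 0.489  -0.3667  0.0394]
[[  0   0   0   0   0   0 452 463   0   0   0   0   0]
 [  0   0   0   0   0 444 456 403   0   0   0   0   0]
 [  0   0   0   0   0 411 277 280 160 149   0   0   0]
 [  0   0   0   0   0 412 279 144  63  61   0   0   0]
 [  0   0   0   0   0 151 158  63  63  61  60   0   0]
 [  0   0   0   0   0 152  65  71  65 147 151   0   0]
 [  0   0   0   0   0   0  94  67  63 159 153   0   0]
 [  0   0   0   0   0   0  61  74 100 203 365 365   0]
 [166 165 165 165 165 168  72  71  78 364 368 365 364]
 [  0   0   0   0   0   0   0   0  63  70 368 365   0]]
```

```bash
python3 - <<'E'
from h import *
def fit(q):
    vx,vy,cx,cy=cv2.fitLine(q[:,:2].astype(np.float32),cv2.DIST_HUBER,0,1e-4,1e-4).ravel()
    return np.degrees(np.arctan(vy/vx)).round(2),(float(cx),float(cy))
for n in("scene0","side0"):
    d=load(n);P=cloud(d).reshape(-1,3);P=P[np.isfinite(P).all(1)]
    S=lambda a,b,c,e,zl,zh:P[(P[:,0]>a)&(P[:,0]<b)&(P[:,1]>c)&(P[:,1]<e)&(P[:,2]>zl)&(P[:,2]<zh)]
    for nm,bx in dict(b1=(.46,.56,.165,.21,.06,.1),b2=(.38,.447,.06,.11,.06,.1),b3=(.41,.5,-.14,-.09,.06,.1)).items(): print(n,nm,fit(S(*bx)))
    # trays: side rails
    for nm,bx in dict(LTr=(.42,.58,.305,.34,.036,.046),LTl=(.42,.58,.42,.46,.036,.046),RTl=(.42,.56,-.325,-.285,.036,.046),RTr=(.42,.55,-.44,-.395,.036,.046)).items():
        q=S(*bx);a,c=fit(q);print(n,nm,len(q),a,np.round(c,4))
    for nm,bx in dict(LTc=(.49,.52,.34,.42,.03,.046),LTf=(.57,.61,.34,.42,.03,.046),LTn=(.41,.44,.34,.42,.03,.046),RTc=(.47,.51,-.395,-.33,.03,.046),RTf=(.55,.6,-.41,-.33,.03,.046),RTn=(.385,.42,-.4,-.32,.03,.046)).items():
        q=S(*bx);
        if len(q)<6: print(n,nm,len(q));continue
        vx,vy,cx,cy=cv2.fitLine(q[:,:2].astype(np.float32),cv2.DIST_HUBER,0,1e-4,1e-4).ravel()
        print(n,nm,len(q),round(float(np.degrees(np.arctan(vx/vy))),2),np.round((cx,cy),4))
E
```

```text
scene0 b1 (np.float32(2.43), (0.5053051114082336, 0.1898592710494995))
scene0 b2 (np.float32(-4.18), (0.4206424951553345, 0.08585528284311295))
scene0 b3 (np.float32(-4.04), (0.4343468248844147, -0.11536354571580887))
scene0 LTr 160 -3.78 [0.4964 0.322 ]
scene0 LTl 111 -0.64 [0.4624 0.4412]
scene0 RTl 78 -7.26 [ 0.485  -0.3019]
scene0 RTr 89 -8.27 [ 0.4831 -0.4173]
scene0 LTc 51 5.85 [0.5048 0.3737]
scene0 LTf 105 3.82 [0.5888 0.3695]
scene0 LTn 90 4.55 [0.4184 0.3772]
scene0 RTc 27 2.8 [ 0.4836 -0.358 ]
scene0 RTf 59 7.92 [ 0.5682 -0.3635]
scene0 RTn 42 8.23 [ 0.399  -0.3689]
side0 b1 (np.float32(-6.01), (0.5108482241630554, 0.18127106130123138))
side0 b2 (np.float32(-5.24), (0.4268094301223755, 0.07689258456230164))
side0 b3 (np.float32(-0.97), (0.4453979730606079, -0.1231682226061821))
side0 LTr 87 -4.77 [0.4977 0.3193]
side0 LTl 96 -2.96 [0.4924 0.435 ]
side0 RTl 231 -7.64 [ 0.4902 -0.3043]
side0 RTr 256 -7.62 [ 0.4856 -0.4211]
side0 LTc 17 5.63 [0.51   0.3821]
side0 LTf 29 6.25 [0.5959 0.3863]
side0 LTn 35 3.75 [0.4242 0.3796]
side0 RTc 57 7.66 [ 0.4885 -0.363 ]
side0 RTf 137 7.9 [ 0.5728 -0.3708]
side0 RTn 136 7.85 [ 0.4023 -0.3646]
```

Call:
step_arm --pt "0.5 0.95 -0.81 0 0.17" --pt "0.5 0.95 -0.81 0 0.17" --pt "0.5 0.95 -0.81 0 0.17" --pt "0.5 0.95 -0.81 0 0.17" --pt "0.5 0.95 -0.81 0 0.17" --pt "0.5 0.95 -0.81 0 0.17" --pt "0.5 0.95 -0.81 0 0.17" --pt "0.5 0.95 -0.81 0 0.17" --pt "0.5 0.95 -0.81 0 0.17" --pt "0.5 0.95 -0.81 0 0.17" --pt "0.5 0.95 -0.81 0 0.17" --pt "0.5 0.95 -0.81 0 0.17" --squeeze 40

```text
time: 1.35
tool_pos: [0.417, 0.2643, 0.2435]
tool_rot: [-3.142, -0.0, 3.053]
contact_force: [-0.1, -0.4, 0.5]
opening: 0.0458
```

Call:
step_arm --pt "0.5 0.92 -0.8 -0.4 0" --pt "0.5 0.92 -0.8 -0.4 0" --pt "0.5 0.92 -0.8 -0.4 0" --pt "0.5 0.92 -0.8 -0.4 0" --pt "0.5 0 0 0 0"

```text
time: 1.85
tool_pos: [0.5098, 0.1828, 0.2019]
tool_rot: [-3.14, -0.002, 3.049]
contact_force: [-0.4, 0.8, 0.2]
opening: 0.0459
```

```bash
python3 - <<'E'
from h import *
d=grab("wrist","w1"); s=sensors.observe(); print(s['time'],s['tool_pos'].round(4),s['tool_rot'].round(4),s['opening'],s['qpos'].round(2))
print(d['pose'].round(3).tolist())
P=cloud(d).reshape(-1,3);q=P[np.isfinite(P).all(1)&(P[:,2]>.08)&(P[:,2]<.1)&(P[:,0]>.43)&(P[:,0]<.6)&(P[:,1]>.1)&(P[:,1]<.3)]
print(len(q));r=cv2.minAreaRect(q[:,:2].astype(np.float32)*1000);print(r,q[:,2].mean())
E
```

```text
1.9 [0.5087 0.1841 0.2026] [-3.1411e+00 -2.1000e-03  3.0493e+00] 0.04583175712594565 [ 0.21  0.41  1.54  0.    1.19 -1.27]
[[0.094, 0.948, 0.304, 0.427], [0.996, -0.089, -0.031, 0.191], [-0.002, 0.306, -0.952, 0.342], [0.0, 0.0, 0.0, 1.0]]
1062
((508.2733154296875, 188.79591369628906), (15.42418098449707, 61.650386810302734), 84.52291107177734) 0.08803546867353697
```

View pics/w1.png

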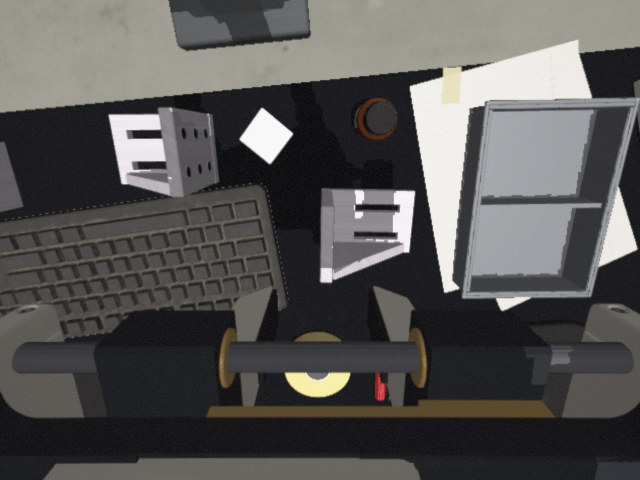

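```bash
cat >> h.py <<'E'
def rect(P,a,b,c,e,zl,zh):
    P=P.reshape(-1,3);q=P[np.isfinite(P).all(1)&(P[:,0]>a)&(P[:,0]<b)&(P[:,1]>c)&(P[:,1]<e)&(P[:,2]>zl)&(P[:,2]<zh)]
    r=cv2.minAreaRect(q[:,:2].astype(np.float32)*1000); return len(q),np.round(r[0],1),np.round(r[1],1),round(r[2],2),np.percentile(q[:,2],[5,50,95]).round(4)
E
python3 - <<'E'
from h import *
d=load("w1");P=cloud(d)
for zl,zh in((.086,.1),(.083,.1),(.05,.08)): print('b1',rect(P,.45,.56,.16,.21,zl,zh))
print('b2',rect(P,.38,.5,.05,.12,.08,.1)); print('LT',rect(P,.38,.63,.28,.48,.036,.046))
print('floor z',np.nanmedian(P[(P[...,0]>.43)&(P[...,0]<.49)&(P[...,1]>.35)&(P[...,1]<.41)][:,2]))
E
```

```text
b1 (976, array([508.1, 186.2]), array([10. , 61.7]), 83.64, array([0.0873, 0.0886, 0.0897]))
b1 (990, array([508.1, 187.1]), array([12.1, 61.7]), 84.52, array([0.0872, 0.0886, 0.0897]))
b1 (518, array([511.4, 190. ]), array([68.4, 26.4]), 16.48, array([0.0522, 0.0678, 0.0782]))
b2 (1636, array([429.7,  80.5]), array([15.3, 61.7]), 85.14, array([0.0815, 0.0884, 0.0899]))
LT (5614, array([506.4, 379.2]), array([125.6, 177.9]), 85.49, array([0.0367, 0.0383, 0.0395]))
floor z 0.0025734751484593754
```

Call:
step_arm --pt "0.5 0 0.1 -0.85 -0.1" --pt "0.5 0 0 -0.85 0" --pt "0.5 0 0 -0.85 0" --pt "0.5 0 0 -0.85 0" --pt "0.5 0 0 -0.85 0" --pt "0.5 0 0 -0.85 0" --pt "0.5 0 0 0 0" --pt "0.1 0 0 0 0" --pt "0 0 0 0 0" --pt "0 0 0 0 0" --pt "0 0 0 0 0"

```text
time: 3.0
tool_pos: [0.5087, 0.188, 0.0772]
tool_rot: [3.141, 0.002, 3.044]
contact_force: [-0.2, -0.4, 0.3]
opening: 0.0185
```

Call:
step_arm --pt "0 0 0 0 0" --pt "0 0 0 0 0" --pt "0 0 0 0 0" --pt "0 0 0 0 0"

```text
time: 3.4
tool_pos: [0.5086, 0.1876, 0.0768]
tool_rot: [-3.142, 0.001, 3.044]
contact_force: [-1.4, -2.3, 5.2]
opening: 0.0101
```

Call:
step_arm --pt "0 0 0 0.2 0" --pt "0 0 0 0.5 0" --pt "0 0 0 0.8 0" --pt "0 0 0 0.8 0" --pt "0 0 0 0.8 0" --pt "0 0 0 0.3 0" --pt "0 0 0 0 0"

```text
time: 4.1
tool_pos: [0.5087, 0.188, 0.1623]
tool_rot: [3.141, 0.002, 3.044]
contact_force: [-0.6, 0.6, -4.0]
opening: 0.0097
```

```bash
python3 - <<'E'
from h import *
d=grab("wrist","w2"); s=sensors.observe(); print(s['time'],s['tool_pos'].round(4),s['tool_rot'].round(4),s['opening'],s['contact_force'].round(1))
E
```

```text
4.15 [0.5081 0.1879 0.1612] [3.1414e+00 1.0000e-04 3.0440e+00] 0.010265239575771266 [ 0.2 -0.1 -4.7]
```

View pics/w2.png

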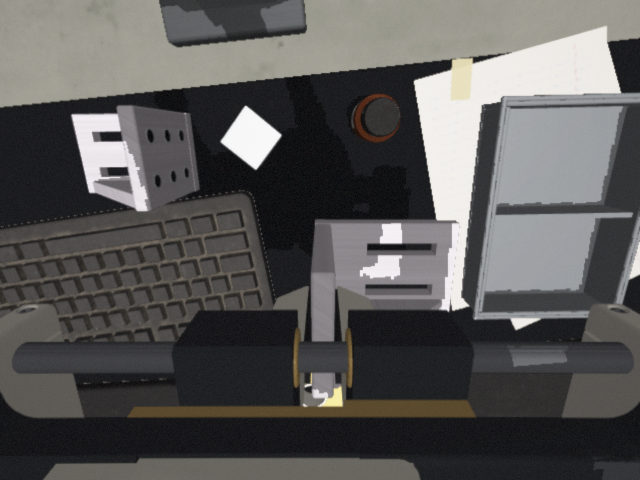

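Call:
step_arm --pt "0 0.1 0.4 0 0" --pt "0 0.22 0.8 0 0.05" --pt "0 0.22 0.9 0 0.08" --pt "0 0.22 0.9 0 0.1" --pt "0 0.22 0.9 0 0.1" --pt "0 0.22 0.9 0 0" --pt "0 0.22 0.7 0 0" --pt "0 0.1 0.42 0 0" --pt "0 0 0 0 0" --pt "0 0 0 0 0"

```text
time: 5.15
tool_pos: [0.5458, 0.3355, 0.1604]
tool_rot: [-3.14, -0.002, 3.071]
contact_force: [-0.6, -0.8, -4.1]
opening: 0.01
```

```bash
python3 - <<'E'
from h import *
d=grab("wrist","w3"); d2=grab("scene","s3"); s=sensors.observe(); print(s['time'],s['tool_pos'].round(4),s['tool_rot'].round(4),s['opening'],s['contact_force'].round(1))
cv2.imwrite('pics/s3z.png',cv2.resize(d2['pixels'][280:460,160:360],None,fx=3,fy=3))
E
```

```text
5.25 [0.5461 0.335  0.161 ] [-3.1410e+00 -7.0000e-04  3.0697e+00] 0.010046063288845065 [ 0.6 -0.4 -4. ]
```

View pics/w3.png

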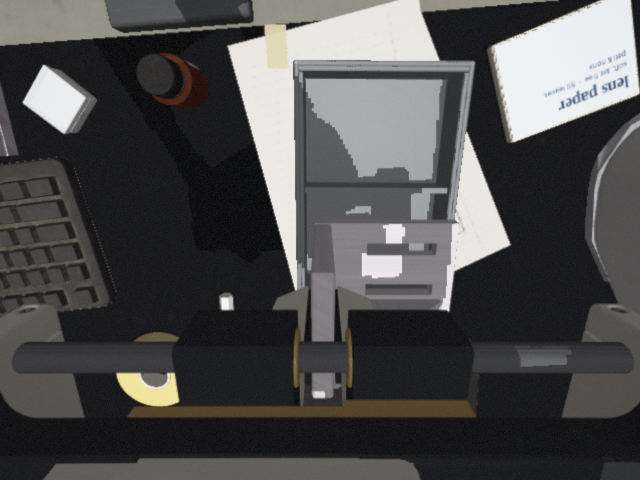

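View pics/s3z.png

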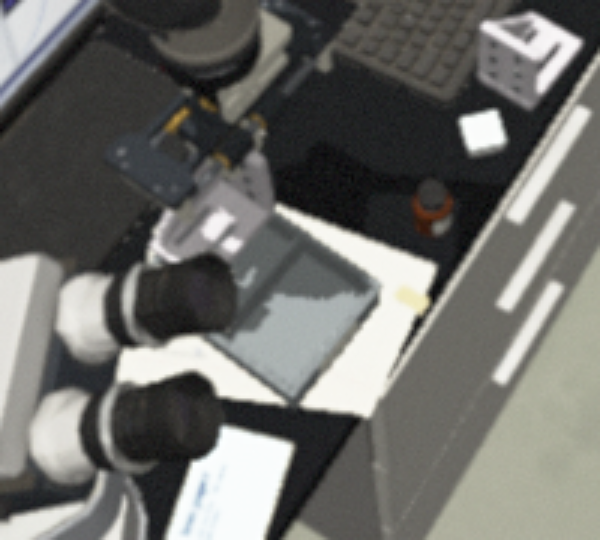

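Call:
step_arm --pt "0 0 0 -0.4 0" --pt "0 0 0 -0.7 0" --pt "0 0 0 -0.7 0" --pt "0 0 0 -0.6 0" --pt "0 0 0 -0.3 0" --pt "0 0 0 -0.15 0" --pt "0 0 0 -0.1 0" --pt "0 0 0 -0.08 0" --pt "0 0 0 0 0"

```text
time: 6.15
tool_pos: [0.5464, 0.3359, 0.0858]
tool_rot: [3.141, 0.001, 3.07]
contact_force: [-0.4, -0.7, -2.7]
opening: 0.0094
```

Call:
step_arm --pt "0 0 0 -0.06 0" --pt "0 0 0 -0.06 0" --pt "0 0 0 -0.06 0" --pt "0 0 0 0 0"

```text
time: 6.55
tool_pos: [0.5463, 0.3359, 0.081]
tool_rot: [3.141, 0.0, 3.07]
contact_force: [0.2, 0.2, -3.8]
opening: 0.0098
```

Call:
step_arm --pt "0 0 0 -0.05 0" --pt "0 0 0 -0.04 0" --pt "0 0 0 0 0"

```text
time: 6.85
tool_pos: [0.5464, 0.3359, 0.0809]
tool_rot: [3.141, 0.001, 3.071]
contact_force: [-5.3, -2.6, 9.7]
opening: 0.0093
```

Call:
step_arm --pt "0.15 0 0 0.03 0" --pt "0.25 0 0 0 0" --pt "0.35 0 0 0 0" --pt "0.35 0 0 0 0" --pt "0.35 0 0 0 0" --pt "0.35 0 0 0.4 0" --pt "0.35 0 0 0.8 0" --pt "0.35 0 0 0.9 0" --pt "0.4 0 0 0.9 0" --pt "0.4 0 0 0.9 0"

```text
time: 7.85
tool_pos: [0.5464, 0.3359, 0.1787]
tool_rot: [3.141, 0.001, 3.07]
contact_force: [0.3, 0.4, -0.9]
opening: 0.0366
```

```bash
python3 - <<'E'
from h import *
d=grab("wrist","w4"); s=sensors.observe(); print(s['time'],s['tool_pos'].round(4),s['tool_rot'].round(4),s['opening'],s['contact_force'].round(1))
P=cloud(d); print(rect(P,.5,.6,.31,.36,.086,.105))
E
```

```text
7.9 [0.548  0.3367 0.1831] [3.1379 0.0066 3.0705] 0.03665000462462167 [0.5 1.  3.1]
(1208, array([546. , 338.2]), array([13.2, 61.5]), 85.58, array([0.0911, 0.0926, 0.0937]))
```

View pics/w4.png

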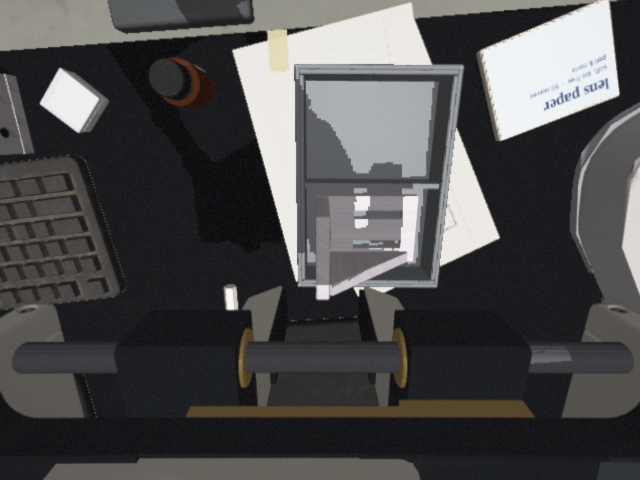

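Call:
step_arm --pt "0.5 -0.3 -0.6 0.3 0" --pt "0.5 -0.42 -0.95 0 0" --pt "0.5 -0.42 -0.95 0 0" --pt "0.5 -0.42 -0.95 0 0" --pt "0.5 -0.42 -0.95 0 0" --pt "0.5 -0.42 -0.95 0 0" --pt "0.5 -0.42 -0.95 0 -0.1" --pt "0.5 -0.42 -0.95 0 -0.1" --pt "0.5 -0.42 -0.95 0 0" --pt "0.5 -0.42 -0.95 0 0" --pt "0.5 -0.42 -0.95 0 0" --pt "0.5 -0.2 -0.2 0 0"

```text
time: 9.1
tool_pos: [0.4281, 0.0768, 0.1848]
tool_rot: [-3.141, 0.0, 3.052]
contact_force: [0.2, 1.1, -0.5]
opening: 0.046
```

```bash
python3 - <<'E'
from h import *
d=grab("wrist","w5"); s=sensors.observe(); print(s['time'],s['tool_pos'].round(4),s['tool_rot'].round(4),s['opening'],s['contact_force'].round(1))
P=cloud(d); print(rect(P,.38,.5,.05,.12,.086,.1)); print('b3',rect(P,.38,.5,-.15,-.08,.083,.1)); print('RT',rect(P,.38,.6,-.45,-.28,.036,.046))
E
```

```text
9.15 [0.4278 0.0772 0.1848] [-3.1415 -0.      3.0525] 0.04588513718916718 [-0.2 -0.2 -0.1]
(1111, array([429.5,  81.9]), array([ 9.7, 62.2]), 85.48, array([0.0874, 0.0886, 0.0897]))
b3 (1536, array([ 436.3, -117.7]), array([12.4, 63.1]), 85.37, array([0.084 , 0.0886, 0.0899]))Traceback (most recent call last):
  File "<stdin>", line 3, in <module>
  File "h.py", line 23, in rect
    r=cv2.minAreaRect(q[:,:2].astype(np.float32)*1000); return len(q),np.round(r[0],1),np.round(r[1],1),round(r[2],2),np.percentile(q[:,2],[5,50,95]).round(4)
                                                                                                                      ~~~~~~~~~~~~~^^^^^^^^^^^^^^^^^^
    return _quantile_unchecked(
        a, q, axis, out, overwrite_input, method, keepdims, weights)
    return _ureduce(a,
                    func=_quantile_ureduce_func,
    ...<5 lines>...
                    overwrite_input=overwrite_input,
                    method=method)
    r = func(a, **kwargs)
    result = _quantile(arr,
                       quantiles=q,
    ...<2 lines>...
                       out=out,
                       weights=wgt)
    slices_having_nans = np.isnan(arr[-1, ...])
                                  ~~~^^^^^^^^^
IndexError: index -1 is out of bounds for axis 0 with size 0
```

View pics/w5.png

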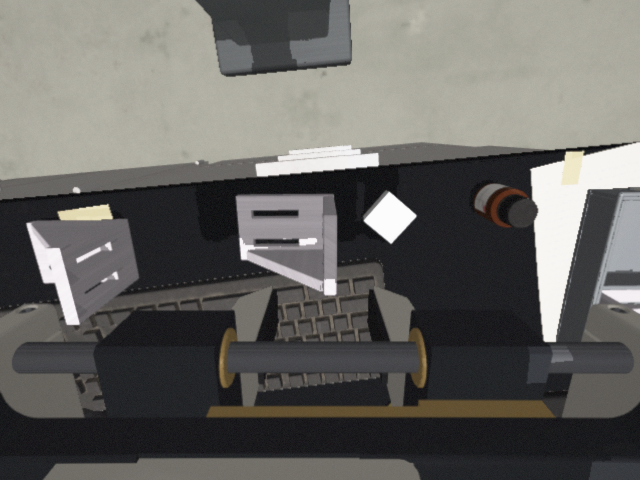

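Call:
step_arm --pt "0.5 0.08 0.16 -0.6 0" --pt "0.5 0 0 -0.8 0" --pt "0.5 0 0 -0.9 0" --pt "0.5 0 0 -0.9 0" --pt "0.5 0 0 -0.8 0" --pt "0.5 0 0 -0.32 0" --pt "0.1 0 0 0 0" --pt "0 0 0 0 0" --pt "0 0 0 0 0" --pt "0 0 0 0 0" --pt "0 0 0 0 0" --pt "0 0 0 0 0"

```text
time: 10.35
tool_pos: [0.4311, 0.0823, 0.077]
tool_rot: [3.141, 0.001, 3.054]
contact_force: [-1.1, -0.9, 4.1]
opening: 0.0095
```

Call:
step_arm --pt "0 0 0 0 0" --pt "0 0 0 0 0" --pt "0 0 0 0 0"

```text
time: 10.65
tool_pos: [0.4311, 0.0823, 0.077]
tool_rot: [3.141, 0.001, 3.054]
contact_force: [-0.8, -0.3, 6.1]
opening: 0.0098
```

Call:
step_arm --pt "0 0 0 0.3 0" --pt "0 0 0 0.7 0" --pt "0 0 0 0.95 0" --pt "0 0 0 0.95 0" --pt "0 0 0 0.95 0" --pt "0 0.1 -0.3 0.95 0" --pt "0 0.2 -0.7 0.6 0" --pt "0 0.25 -0.95 0.3 0" --pt "0 0.25 -0.95 0 0" --pt "0 0.25 -0.95 0 0" --pt "0 0.25 -0.95 0 0" --pt "0 0.25 -0.95 0 0"

```text
time: 11.85
tool_pos: [0.4691, -0.0622, 0.2188]
tool_rot: [3.141, -0.001, 3.054]
contact_force: [0.1, 1.3, -4.0]
opening: 0.01
```

Call:
step_arm --pt "0 0.25 -0.95 0 -0.1" --pt "0 0.25 -0.95 0 -0.1" --pt "0 0.25 -0.95 0 -0.1" --pt "0 0.25 -0.95 0 -0.1" --pt "0 0.25 -0.95 0 -0.1" --pt "0 0.25 -0.95 0 -0.1" --pt "0 0.25 -0.85 0 0" --pt "0 0.2 -0.6 0 0" --pt "0 0.2 -0.3 0 0" --pt "0 0 0 0 0"

```text
time: 12.85
tool_pos: [0.5234, -0.2481, 0.2185]
tool_rot: [3.141, -0.001, 3.006]
contact_force: [-0.9, 0.9, -3.1]
opening: 0.0098
```

```bash
python3 - <<'E'
from h import *
d=grab("wrist","w6"); s=sensors.observe(); print(s['time'],s['tool_pos'].round(4),s['tool_rot'].round(4),s['opening'],s['contact_force'].round(1))
P=cloud(d); print('RT',rect(P,.37,.55,-.45,-.28,.036,.045)); 
Q=P.reshape(-1,3);Q=Q[np.isfinite(Q).all(1)]
for nm,bx in dict(l=(.41,.47,-.32,-.27),r=(.41,.5,-.45,-.4)).items():
    q=Q[(Q[:,0]>bx[0])&(Q[:,0]<bx[1])&(Q[:,1]>bx[2])&(Q[:,1]<bx[3])&(Q[:,2]>.035)&(Q[:,2]<.045)]
    print(nm,len(q),cv2.fitLine(q[:,:2].astype(np.float32),cv2.DIST_HUBER,0,1e-4,1e-4).ravel().round(4))
E
```

```text
12.9 [ 0.5231 -0.2473  0.2185] [ 3.1406e+00 -1.2000e-03  3.0061e+00] 0.009663891252912444 [-0.1 -0.3 -4.2]
RT (3574, array([ 477.9, -360.5]), array([125.1, 161. ]), 82.53, array([0.037 , 0.0386, 0.0399]))
l 596 [ 0.9943 -0.1066  0.4313 -0.2951]
r 957 [ 0.9929 -0.1185  0.4544 -0.4151]
```

View pics/w6.png

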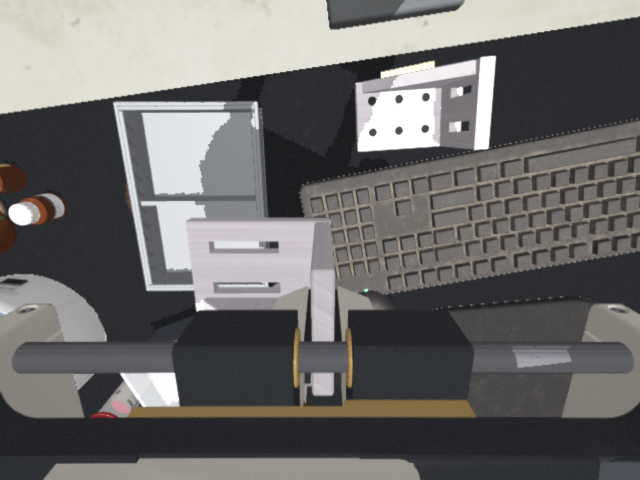

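```bash
python3 - <<'E'
from h import *
for n in('side0','scene0','w6'):
    P=cloud(load(n)).reshape(-1,3);q=P[np.isfinite(P).all(1)&(P[:,0]>.45)&(P[:,0]<.65)&(P[:,1]>-.56)&(P[:,1]<-.26)&(P[:,2]>.05)]
    if n=='w6': q=q[(q[:,1]<-.33)]
    for i in np.arange(.45,.65,.025):
        print(n,round(i,3),[int(1000*s[:,2].max()) if len(s:=q[(q[:,0]>=i)&(q[:,0]<i+.025)&(q[:,1]>=j)&(q[:,1]<j+.025)])>2 else 0 for j in np.arange(-.56,-.26,.025)])
E
```

```text
side0 0.45 [0, 0, 0, 0, 0, 0, 0, 0, 0, 0, 0, 0, 0]
side0 0.475 [0, 0, 0, 0, 0, 0, 0, 0, 0, 0, 0, 0, 0]
side0 0.5 [0, 0, 0, 0, 0, 0, 0, 0, 0, 0, 0, 0, 0]
side0 0.525 [79, 0, 0, 0, 0, 0, 0, 0, 0, 0, 0, 0, 0]
side0 0.55 [99, 0, 0, 0, 0, 0, 0, 0, 0, 0, 0, 0, 0]
side0 0.575 [103, 98, 0, 0, 0, 0, 0, 0, 0, 111, 113, 0, 0]
side0 0.6 [104, 100, 0, 0, 0, 81, 82, 82, 83, 113, 113, 0, 0]
side0 0.625 [103, 98, 0, 0, 83, 82, 82, 83, 82, 0, 0, 0, 0]
scene0 0.45 [0, 0, 0, 0, 0, 0, 0, 0, 0, 0, 0, 0, 0]
scene0 0.475 [0, 0, 0, 0, 0, 0, 0, 0, 0, 0, 0, 0, 0]
scene0 0.5 [0, 0, 0, 0, 0, 0, 0, 0, 0, 0, 0, 0, 0]
scene0 0.525 [93, 0, 0, 0, 0, 0, 0, 0, 0, 0, 0, 0, 0]
scene0 0.55 [104, 97, 0, 0, 0, 0, 0, 0, 0, 0, 0, 0, 0]
scene0 0.575 [108, 100, 0, 0, 0, 0, 0, 0, 88, 115, 118, 0, 0]
scene0 0.6 [109, 106, 0, 0, 80, 87, 88, 91, 87, 116, 116, 0, 0]
scene0 0.625 [108, 105, 0, 0, 88, 86, 84, 85, 87, 79, 0, 0, 0]
w6 0.45 [0, 0, 0, 0, 0, 0, 0, 0, 0, 0, 0, 0, 0]
w6 0.475 [0, 0, 0, 0, 0, 0, 0, 0, 0, 0, 0, 0, 0]
w6 0.5 [0, 0, 0, 0, 0, 0, 0, 0, 0, 151, 0, 0, 0]
w6 0.525 [63, 0, 0, 0, 0, 0, 0, 0, 150, 151, 0, 0, 0]
w6 0.55 [77, 0, 0, 0, 0, 0, 0, 0, 0, 0, 0, 0, 0]
w6 0.575 [0, 58, 0, 0, 0, 0, 0, 0, 0, 0, 0, 0, 0]
w6 0.6 [0, 58, 0, 0, 0, 54, 0, 0, 0, 0, 0, 0, 0]
w6 0.625 [0, 62, 0, 0, 81, 81, 81, 0, 0, 0, 0, 0, 0]
```

Call:
step_arm --pt "0 0.1 -0.5 0 0.03" --pt "0 0.11 -0.9 0 0.03" --pt "0 0.11 -0.9 0 0" --pt "0 0.11 -0.6 -0.3 0" --pt "0 0 -0.3 -0.6 0" --pt "0 0 -0.02 -0.9 0" --pt "0 0 0 -0.9 0" --pt "0 0 0 -0.8 0" --pt "0 0 0 -0.5 0" --pt "0 0 0 -0.1 0" --pt "0 0 0 0 0"

```text
time: 14.0
tool_pos: [0.534, -0.3279, 0.1162]
tool_rot: [3.141, -0.001, 3.011]
contact_force: [-0.5, 0.7, -3.6]
opening: 0.0099
```

```bash
python3 - <<'E'
from h import *
d=grab("wrist","w7"); s=sensors.observe(); print(s['time'],s['tool_pos'].round(4),s['tool_rot'].round(4),s['opening'],s['contact_force'].round(1))
E
```

```text
14.05 [ 0.5344 -0.3283  0.117 ] [-3.1413e+00  8.0000e-04  3.0114e+00] 0.00952398230071622 [ 1.1 -0.2 -3. ]
```

View pics/w7.png

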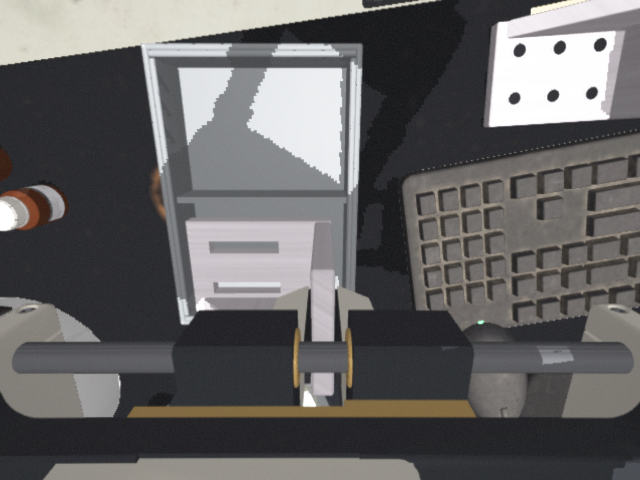

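Call:
step_arm --pt "0 0 0 -0.3 0" --pt "0 0 0 -0.4 0" --pt "0 0 0 -0.3 0" --pt "0 0 0 -0.2 0" --pt "0 0 0 -0.1 0" --pt "0 0 0 -0.06 0" --pt "0 0 0 -0.05 0" --pt "0 0 0 0 0"

```text
time: 14.85
tool_pos: [0.5341, -0.3282, 0.0813]
tool_rot: [-3.142, 0.0, 3.011]
contact_force: [-0.4, -0.4, -2.8]
opening: 0.01
```

Call:
step_arm --pt "0 0 0 -0.04 0" --pt "0 0 0 0 0"

```text
time: 15.05
tool_pos: [0.5342, -0.3283, 0.0811]
tool_rot: [-3.141, 0.001, 3.011]
contact_force: [-2.1, 0.9, 2.8]
opening: 0.0097
```

Call:
step_arm --pt "0.15 0 0 0.02 0" --pt "0.25 0 0 0 0" --pt "0.35 0 0 0 0" --pt "0.35 0 0 0 0" --pt "0.35 0 0 0 0" --pt "0.35 0 0 0.4 0" --pt "0.35 0 0 0.8 0" --pt "0.35 0 0 0.9 0" --pt "0.4 0 0 0.9 0" --pt "0.4 0 0 0.9 0" --pt "0.4 0 0 0 0"

```text
time: 16.15
tool_pos: [0.5355, -0.3293, 0.1826]
tool_rot: [-3.138, 0.006, 3.011]
contact_force: [0.5, -0.1, -0.4]
opening: 0.0371
```

```bash
python3 - <<'E'
from h import *
d=grab("wrist","w8"); s=sensors.observe(); print(s['time'],s['tool_pos'].round(4),s['tool_rot'].round(4),s['opening'],s['contact_force'].round(1))
P=cloud(d); print('b2',rect(P,.49,.58,-.35,-.3,.086,.105))
for n in('w6','w5','w8'):
    Q=cloud(load(n)).reshape(-1,3);Q=Q[np.isfinite(Q).all(1)]
    for y in(-.05,-.1,-.15,-.18,-.2,-.22):
        q=Q[abs(Q[:,1]-y)<.006]
        t=q[(abs(q[:,2])<.006)&(q[:,0]>.3)&(q[:,0]<.5)]; k=q[(q[:,2]>.01)&(q[:,2]<.03)&(q[:,0]>.465)&(q[:,0]<.55)]
        print(n,y,'edge',np.sort(t[:,0])[:3].round(3) if len(t) else None,'kbd',np.sort(k[:,0])[:4].round(3) if len(k) else None, k[:,2].max().round(3) if len(k) else None)
E
```

```text
16.2 [ 0.5348 -0.3287  0.1804] [-3.1395  0.0036  3.0113] 0.03667723824501792 [-0.4 -0.1 -0.3]
b2 (1227, array([ 532.3, -329.2]), array([13.6, 61.6]), 80.51, array([0.0905, 0.0926, 0.0937]))
w6 -0.05 edge [0.38 0.38 0.38] kbd [0.474 0.475 0.475 0.475] 0.024
w6 -0.1 edge [0.38  0.38  0.381] kbd [0.477 0.477 0.477 0.477] 0.023
w6 -0.15 edge [0.38  0.38  0.381] kbd [0.479 0.479 0.479 0.479] 0.023
w6 -0.18 edge [0.38 0.38 0.38] kbd [0.481 0.481 0.481 0.481] 0.023
w6 -0.2 edge [0.38 0.38 0.38] kbd [0.482 0.482 0.482 0.482] 0.023
w6 -0.22 edge [0.38 0.38 0.38] kbd [0.482 0.483 0.483 0.483] 0.024
w5 -0.05 edge [0.379 0.38  0.38 ] kbd [0.473 0.473 0.474 0.474] 0.023
w5 -0.1 edge [0.379 0.379 0.38 ] kbd [0.476 0.476 0.476 0.476] 0.022
w5 -0.15 edge [0.379 0.379 0.379] kbd [0.486 0.487 0.487 0.487] 0.023
w5 -0.18 edge [0.379 0.379 0.38 ] kbd [0.496 0.497 0.497 0.498] 0.023
w5 -0.2 edge [0.38 0.38 0.38] kbd [0.482 0.482 0.482 0.482] 0.017
w5 -0.22 edge [0.38 0.38 0.38] kbd None None
w8 -0.05 edge [0.473 0.473 0.473] kbd [0.475 0.505 0.505 0.506] 0.023
w8 -0.1 edge [0.381 0.381 0.381] kbd [0.477 0.477 0.477 0.477] 0.023
w8 -0.15 edge [0.38 0.38 0.38] kbd [0.465 0.479 0.48  0.48 ] 0.023
w8 -0.18 edge [0.38 0.38 0.38] kbd [0.481 0.481 0.481 0.481] 0.023
w8 -0.2 edge [0.38 0.38 0.38] kbd [0.482 0.482 0.482 0.482] 0.023
w8 -0.22 edge [0.38 0.38 0.38] kbd [0.483 0.483 0.483 0.483] 0.024
```

View pics/w8.png

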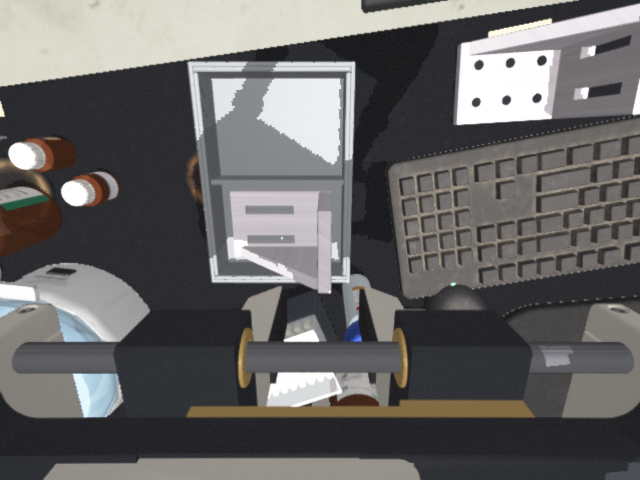

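Call:
step_arm --pt "0.5 -0.3 0.6 0.2 0" --pt "0.5 -0.44 0.95 0 0.1" --pt "0.5 -0.44 0.95 0 0.1" --pt "0.5 -0.44 0.95 0 0.1" --pt "0.5 -0.44 0.95 0 0.1" --pt "0.5 -0.44 0.95 0 0.1" --pt "0.5 -0.44 0.95 0 0.1" --pt "0.5 -0.44 0.95 0 0" --pt "0.5 -0.44 0.95 0 0" --pt "0.5 -0.14 0.24 0 0" --pt "0.5 0 0 0 0"

```text
time: 17.3
tool_pos: [0.4346, -0.1166, 0.1828]
tool_rot: [3.141, -0.001, 3.061]
contact_force: [-0.2, -0.0, 0.2]
opening: 0.0456
```

```bash
python3 - <<'E'
from h import *
d=grab("wrist","w9"); s=sensors.observe(); print(s['time'],s['tool_pos'].round(4),s['tool_rot'].round(4),s['opening'],s['contact_force'].round(1))
P=cloud(d); print('b3',rect(P,.38,.5,-.15,-.08,.086,.105)); print('face',rect(P,.38,.475,-.24,-.13,.005,.013))
E
```

```text
17.35 [ 0.4352 -0.1174  0.183 ] [-3.1414  0.      3.0598] 0.04571951404228739 [ 0.4 -0.7  0.1]
b3 (1130, array([ 436.3, -118.1]), array([ 9.8, 62.2]), 85.58, array([0.0876, 0.0887, 0.0898]))
face (3470, array([ 432.8, -165.3]), array([74.8, 62.1]), 86.07, array([0.0076, 0.0088, 0.0101]))
```

View pics/w9.png

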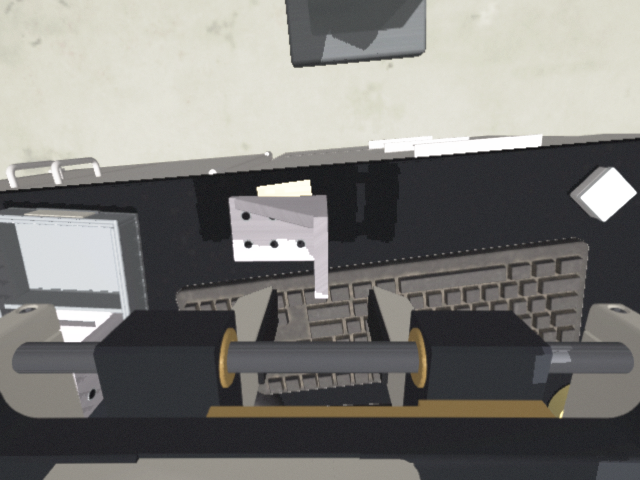

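Call:
step_arm --pt "0.5 0.03 -0.02 -0.6 0" --pt "0.5 0 0 -0.8 0" --pt "0.5 0 0 -0.9 0" --pt "0.5 0 0 -0.9 0" --pt "0.5 0 0 -0.7 0" --pt "0.5 0 0 -0.32 0" --pt "0.1 0 0 0 0" --pt "0 0 0 0 0" --pt "0 0 0 0 0" --pt "0 0 0 0 0" --pt "0 0 0 0 0" --pt "0 0 0 0 0"

```text
time: 18.55
tool_pos: [0.4361, -0.1178, 0.0783]
tool_rot: [-3.141, 0.001, 3.059]
contact_force: [-0.2, -1.6, 3.8]
opening: 0.0097
```

Call:
step_arm --pt "0 0 0 0 0" --pt "0 0 0 0 0" --pt "0 0 0 0.2 0" --pt "0 0 0 0.2 0" --pt "0 -0.2 0 0 0" --pt "0 -0.2 0 0 0" --pt "0 -0.16 0 0 0" --pt "0 0 0 -0.2 0" --pt "0 0 0 -0.1 0" --pt "0 0 0 0 0"

```text
time: 19.55
tool_pos: [0.4216, -0.1176, 0.0797]
tool_rot: [3.141, -0.001, 3.059]
contact_force: [1.0, -0.7, -2.6]
opening: 0.0099
```

Call:
step_arm --pt "0 0 0 -0.05 0" --pt "0 0 0 -0.04 0" --pt "0 0 0 0 0"

```text
time: 19.85
tool_pos: [0.4219, -0.1177, 0.0783]
tool_rot: [-3.142, 0.0, 3.059]
contact_force: [-1.8, 1.5, 2.3]
opening: 0.0099
```

Call:
step_arm --pt "0.15 0 0 0 0" --pt "0.25 0 0 0 0" --pt "0.35 0 0 0 0" --pt "0.35 0 0 0 0" --pt "0.35 0 0 0.5 0" --pt "0.35 0 0 0.95 0" --pt "0.5 0 0 0.95 0" --pt "0.6 0 0 0.95 -0.5" --pt "0.7 0 0 0.95 -1" --pt "0.83 0 0 0.6 -1" --pt "0.83 0 0 0 -1" --pt "0.83 0 0 0 -1"

```text
time: 21.05
tool_pos: [0.422, -0.1178, 0.2011]
tool_rot: [3.141, 0.001, 2.696]
contact_force: [-0.3, 0.1, -0.8]
opening: 0.0742
```

Call:
step_arm --pt "0.83 0 0 0 -1" --pt "0.83 0 -0.2 0 -1" --pt "0.83 0 -0.2 0 -1" --pt "0.83 0 -0.2 0 -1" --pt "0.83 0 -0.3 0 -1" --pt "0.83 0 -0.3 0 -1" --pt "0.83 0 -0.3 0 -1" --pt "0.83 -0.03 -0.3 0 -1" --pt "0.83 -0.1 -0.3 0 -1" --pt "0.83 -0.1 -0.3 0 -1" --pt "0.83 0 -0.3 0 -1" --pt "0.83 0 -0.2 0 -1"

```text
time: 22.25
tool_pos: [0.4159, -0.1906, 0.2004]
tool_rot: [3.142, 0.0, 1.736]
contact_force: [-0.3, -0.2, 0.7]
opening: 0.076
```

Call:
step_arm --pt "0.83 0 0 0 -1" --pt "0.83 0 0 0 -1" --pt "0.83 0 0 0 -1" --pt "0.83 0 0 0 -0.1" --pt "0.83 0 0 0 0"

```text
time: 22.75
tool_pos: [0.416, -0.1901, 0.2004]
tool_rot: [-3.142, -0.0, 1.493]
contact_force: [-0.2, -0.8, -0.6]
opening: 0.0767
```

```bash
python3 - <<'E'
from h import *
d=grab("wrist","w10"); s=sensors.observe(); print(s['time'],s['tool_pos'].round(4),s['tool_rot'].round(4),s['opening'],s['contact_force'].round(1),s['qpos'].round(2))
P=cloud(d); print('b3',rect(P,.36,.46,-.15,-.08,.086,.105)); print('face',rect(P,.36,.465,-.24,-.13,.004,.013))
e=grab("side","sd10")
Q=cloud(e);print('side',rect(Q,.36,.46,-.15,-.08,.086,.105)); print('face',rect(Q,.36,.465,-.24,-.13,.004,.013))
cv2.imwrite('pics/sd10z.png',cv2.resize(e['pixels'][180:360,200:360],None,fx=4,fy=3))
E
```

```text
22.8 [ 0.416  -0.1901  0.2005] [ 3.1416 -0.      1.493 ] 0.07605574299433591 [ 0.   0.1 -0.7] [-0.6   0.26  1.77  0.    1.11 -0.52]
b3 (1284, array([ 422.5, -117.1]), array([ 9.6, 61.9]), 85.45, array([0.0874, 0.0887, 0.0898]))
face (4051, array([ 418.8, -164.5]), array([74. , 61.7]), 85.43, array([0.0075, 0.0087, 0.01  ]))
side (111, array([ 425.3, -119.2]), array([15.7, 60.9]), 87.31, array([0.0867, 0.0892, 0.0915]))
face (568, array([ 421.1, -167.2]), array([77.9, 61.5]), 85.28, array([0.0066, 0.0096, 0.0118]))
```

View pics/w10.png

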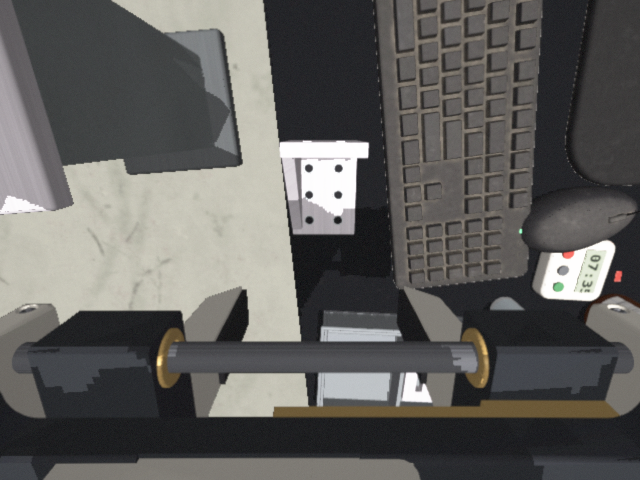

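View pics/sd10z.png

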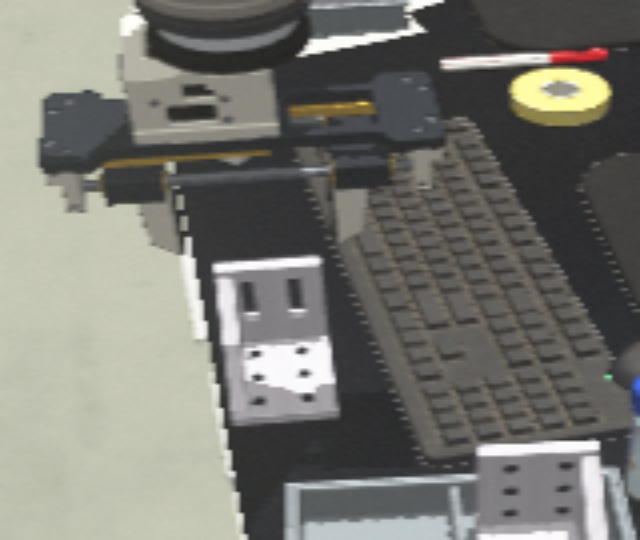

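Call:
step_arm --pt "0.83 0.02 0 -0.6 0" --pt "0.83 0 0 -0.95 0" --pt "0.83 0 0 -0.95 0" --pt "0.83 0 0 -0.95 0" --pt "0.83 0 0 -0.95 0" --pt "0.83 0 0 -0.95 0" --pt "0.83 0 0 -0.9 0" --pt "0.83 0 0 -0.5 0" --pt "0.83 0 0 -0.25 0" --pt "0.83 0 0 -0.1 0" --pt "0.83 0 0 0 0" --squeeze 10

```text
time: 23.95
tool_pos: [0.4168, -0.1903, 0.0232]
tool_rot: [3.141, 0.0, 1.492]
contact_force: [-0.8, 0.1, 0.8]
opening: 0.0765
```

Call:
step_arm --pt "0.83 0 0 -0.06 0" --pt "0.83 0 0 -0.05 0" --pt "0.83 0 0 0 0"

```text
time: 24.25
tool_pos: [0.4167, -0.1903, 0.0205]
tool_rot: [3.141, 0.0, 1.491]
contact_force: [0.2, 1.1, -0.2]
opening: 0.0762
```

```bash
python3 - <<'E'
from h import *
s=sensors.observe(); print(s['time'],s['tool_pos'].round(4),s['opening'],s['contact_force'].round(1))
e=grab("side","sd11")
cv2.imwrite('pics/sd11z.png',cv2.resize(e['pixels'][180:340,220:340],None,fx=5,fy=3.7))
E
```

```text
24.25 [ 0.4167 -0.1903  0.0205] 0.07618520849882181 [ 0.2  1.1 -0.2]
```

View pics/sd11z.png

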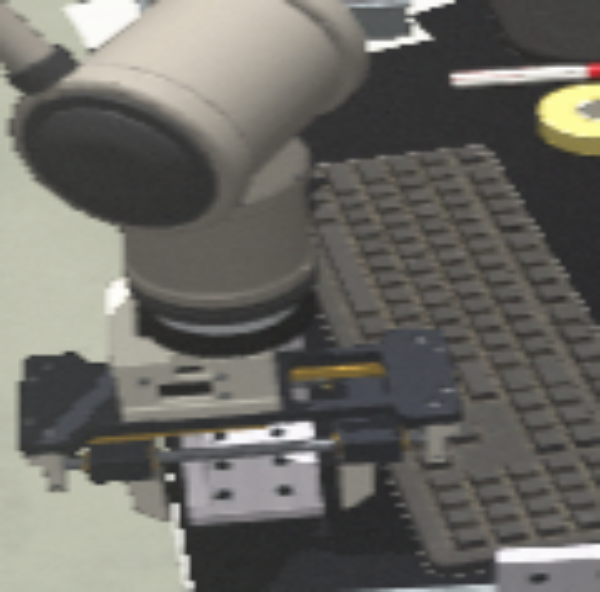

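Call:
step_arm --pt "0.75 0 0 0 0" --pt "0.7 0 0 0 0" --pt "0.65 0 0 0 0" --pt "0.5 0 0 0 0" --pt "0.5 0 0 0 0" --pt "0.5 0 0 0 0" --squeeze 10

```text
time: 24.9
tool_pos: [0.4166, -0.1902, 0.0203]
tool_rot: [3.141, 0.0, 1.491]
contact_force: [-0.8, 0.5, 1.3]
opening: 0.0622
```

```bash
python3 - <<'E'
import numpy as np
r=np.radians
a,b=7,78-0.
h=lambda f:b*np.cos(r(f))-a*np.sin(r(f)); v=lambda f:b*np.sin(r(f))+a*np.cos(r(f))
ph=np.linspace(0,90,16)
for f0,f1 in zip(ph[:-1],ph[1:]):
    dh=h(f1)-h(f0);dv=v(f1)-v(f0)
    print(f1,(np.array([-.08*dh,-.997*dh,dv])/25).round(2), 'cumTCPz',v(f1)-7)
E
```

```text
6.0 [0.   0.05 0.32] cumTCPz 8.114873402454883
12.0 [0.01 0.08 0.32] cumTCPz 16.06414508892187
18.0 [0.01 0.11 0.31] cumTCPz 23.76072117531197
24.0 [0.01 0.14 0.29] cumTCPz 31.120276363410625
30.0 [0.01 0.17 0.28] cumTCPz 38.062177826491066
36.0 [0.02 0.2  0.26] cumTCPz 44.51036863943754
42.0 [0.02 0.23 0.24] cumTCPz 50.3942010743327
48.0 [0.02 0.25 0.21] cumTCPz 55.64921063174876
54.0 [0.02 0.27 0.18] cumTCPz 60.21782232729322
60.0 [0.02 0.29 0.15] cumTCPz 64.04998149518622
66.0 [0.02 0.3  0.12] cumTCPz 67.10370219765348
72.0 [0.03 0.31 0.09] cumTCPz 69.3455272316466
78.0 [0.03 0.32 0.06] cumTCPz 70.75089469296114
84.0 [0.03 0.33 0.02] cumTCPz 71.3044070815989
90.0 [ 0.03  0.33 -0.01] cumTCPz 71.0
```

Call:
step_arm --pt "0.5 0 0.02 0.16 0" --pt "0.5 0 0.03 0.16 0" --pt "0.5 0 0.04 0.16 0" --pt "0.5 0.01 0.05 0.16 0" --pt "0.5 0 0 0 0"

```text
time: 25.4
tool_pos: [0.4169, -0.1866, 0.0368]
tool_rot: [3.141, 0.0, 1.492]
contact_force: [-0.2, -0.6, -1.1]
opening: 0.0615
```

```bash
python3 - <<'E'
from h import *
s=sensors.observe(); print(s['time'],s['tool_pos'].round(4),s['opening'],s['contact_force'].round(1))
e=grab("side","sd12"); w=grab("wrist","w12")
P=cloud(w)
q=P.reshape(-1,3);q=q[np.isfinite(q).all(1)&(q[:,0]>.38)&(q[:,0]<.455)&(q[:,1]>-.24)&(q[:,1]<-.06)&(q[:,2]<.1)]
# base outer/inside plate: profile
for y in np.arange(-.2,-.07,.01):
    t=q[abs(q[:,1]-y)<.003]; t=t[(t[:,0]>.42)&(t[:,0]<.445)]
    print(round(y,3),len(t),(np.percentile(t[:,2],[5,50,95])*1000).round(1) if len(t)>3 else '')
cv2.imwrite('pics/sd12z.png',cv2.resize(e['pixels'][180:340,220:340],None,fx=5,fy=3.7))
E
```

```text
25.4 [ 0.4169 -0.1866  0.0368] 0.06148432148181453 [-0.2 -0.6 -1.1]
-0.2 177 [25.9 26.9 27.7]
-0.19 600 [24.2 25.5 26.7]
-0.18 627 [22.1 23.3 24.6]
-0.17 653 [19.9 21.1 22.3]
-0.16 972 [17.9 19.6 99.8]
-0.15 665 [15.6 16.8 18. ]
-0.14 664 [13.5 14.7 15.8]
-0.13 687 [11.2 12.5 13.8]
-0.12 524 [ 9.5 12.1 27.3]
-0.11 1075 [31.5 58.5 73.7]
-0.1 2739 [86.6 87.9 89.1]
-0.09 0 
-0.08 757 [-2.4 -1.3 -0.1]
```

View pics/sd12z.png

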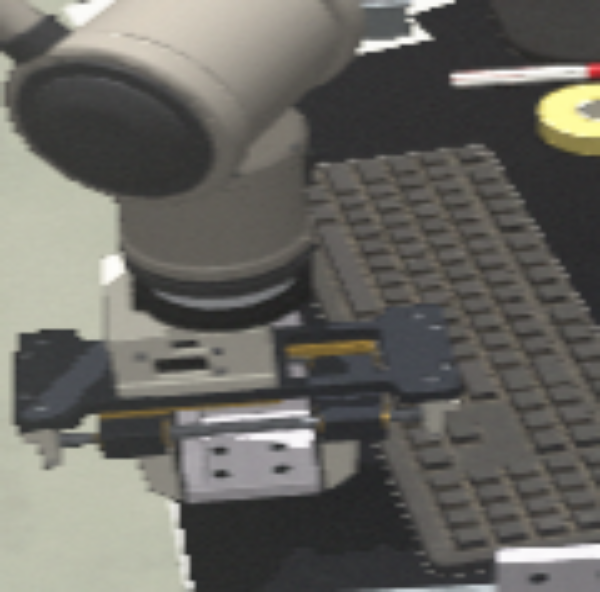

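View pics/w12.png

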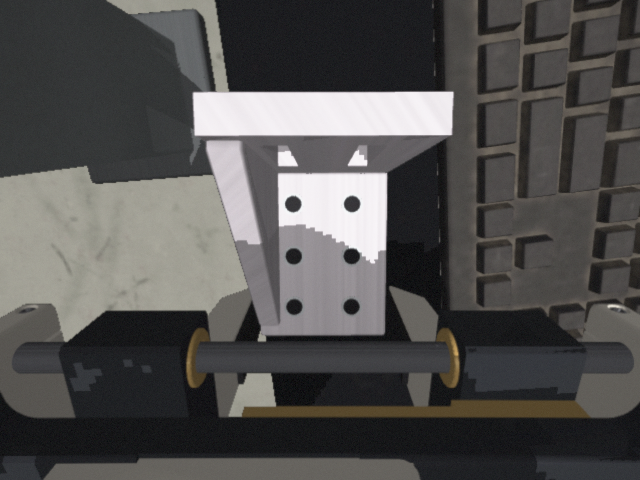

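Call:
step_arm --pt "0.5 0.01 0.05 0.155 0" --pt "0.5 0 0.06 0.155 0" --pt "0.5 0.01 0.07 0.145 0" --pt "0.5 0 0.07 0.145 0" --pt "0.5 0.01 0.08 0.14 0" --pt "0.5 0 0.09 0.14 0" --pt "0.5 0.01 0.1 0.13 0" --pt "0.5 0.01 0.1 0.13 0" --pt "0.5 0.01 0.11 0.12 0" --pt "0.5 0.01 0.12 0.12 0" --pt "0.5 0 0 0 0"

```text
time: 26.6
tool_pos: [0.4186, -0.1651, 0.0711]
tool_rot: [3.141, 0.0, 1.492]
contact_force: [-0.1, -0.6, -1.0]
opening: 0.0615
```

```bash
python3 - <<'E'
from h import *
s=sensors.observe(); print(s['time'],s['tool_pos'].round(4),s['opening'],s['contact_force'].round(1))
w=grab("wrist","w13")
P=cloud(w)
q=P.reshape(-1,3);q=q[np.isfinite(q).all(1)&(q[:,0]>.42)&(q[:,0]<.445)&(q[:,1]>-.24)&(q[:,1]<-.0)&(q[:,2]<.1)]
for y in np.arange(-.2,-.0,.01):
    t=q[abs(q[:,1]-y)<.003]
    print(round(y,3),len(t),(np.percentile(t[:,2],[5,50,95])*1000).round(1) if len(t)>3 else '')
E
```

```text
26.6 [ 0.4186 -0.1651  0.0711] 0.061513041521648146 [-0.1 -0.6 -1. ]
-0.2 0 
-0.19 0 
-0.18 53 [59.3 61.8 63.2]
-0.17 830 [59.1 62.1 64.9]
-0.16 776 [50.4 53.4 56.7]
-0.15 698 [41.5 44.4 47.4]
-0.14 658 [32.5 35.5 38.7]
-0.13 588 [24.  26.6 29.7]
-0.12 547 [15.  17.8 20.8]
-0.11 402 [14.2 17.6 21.1]
-0.1 519 [25.5 28.5 31.8]
-0.09 638 [-1.9 38.3 43. ]
-0.08 740 [-1.8 50.1 54.2]
-0.07 1068 [-1.1 62.6 65.9]
-0.06 1180 [68.8 71.  72.8]
-0.05 5 [65.3 65.7 66.4]
-0.04 329 [-2.5 -1.2  0. ]
-0.03 583 [-2.5 -1.2  0. ]
-0.02 617 [-2.5 -1.4 -0.2]
-0.01 0
```

View pics/w13.png

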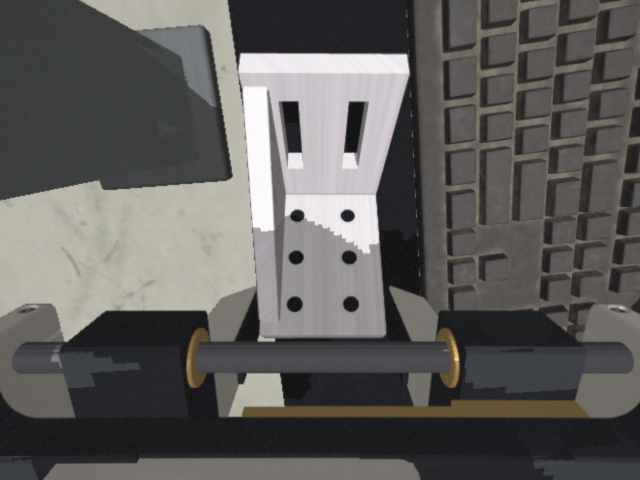

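Call:
step_arm --pt "0.5 0.01 0.12 0.105 0" --pt "0.5 0.01 0.13 0.105 0" --pt "0.5 0.01 0.13 0.09 0" --pt "0.5 0.01 0.14 0.09 0" --pt "0.5 0.01 0.14 0.08 0" --pt "0.5 0.01 0.15 0.07 0" --pt "0.5 0.01 0.15 0.06 0" --pt "0.5 0.01 0.15 0.06 0" --pt "0.5 0.01 0.155 0.05 0" --pt "0.5 0.01 0.155 0.04 0" --pt "0.5 0 0 0 0"

```text
time: 27.75
tool_pos: [0.4213, -0.1296, 0.0898]
tool_rot: [3.141, 0.0, 1.492]
contact_force: [0.0, -0.9, 3.7]
opening: 0.062
```

```bash
python3 - <<'E'
from h import *
s=sensors.observe(); print(s['time'],s['tool_pos'].round(4),s['opening'],s['contact_force'].round(1))
w=grab("wrist","w14")
P=cloud(w)
q=P.reshape(-1,3);q=q[np.isfinite(q).all(1)&(q[:,0]>.42)&(q[:,0]<.445)&(q[:,1]>-.24)&(q[:,1]<-.0)&(q[:,2]<.1)]
for y in np.arange(-.17,-.0,.01):
    t=q[abs(q[:,1]-y)<.003]
    print(round(y,3),len(t),(np.percentile(t[:,2],[5,50,95])*1000).round(1) if len(t)>3 else '')
E
```

```text
27.75 [ 0.4213 -0.1296  0.0898] 0.06204109897413429 [ 0.  -0.9  3.7]
-0.17 0 
-0.16 0 
-0.15 0 
-0.14 399 [83.5 84.8 86.1]
-0.13 1288 [64.5 73.5 81.5]
-0.12 889 [37.3 46.1 53.8]
-0.11 624 [11.1 18.8 26.8]
-0.1 321 [12.7 14.  15.4]
-0.09 349 [16.2 17.7 19.1]
-0.08 387 [-2.1 20.7 22.6]
-0.07 409 [-1.9 24.4 26.1]
-0.06 423 [-1.7 28.  29.9]
-0.05 448 [-1.8 31.9 33.5]
-0.04 584 [34.3 35.8 37.3]
-0.03 338 [30.2 35.7 39. ]
-0.02 433 [-2.4 -1.3 -0. ]
-0.01 452 [-2.4 -1.3 -0.2]
```

View pics/w14.png

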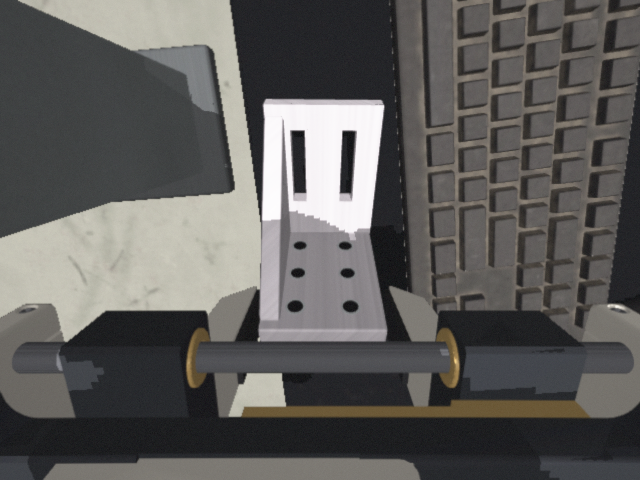

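Call:
step_arm --pt "0.5 0.01 0.16 0.03 0" --pt "0.5 0.01 0.16 0.03 0" --pt "0.5 0.01 0.16 0.02 0" --pt "0.5 0.02 0.165 0.01 0" --pt "0.5 0.01 0.165 0 0" --pt "0.5 0.02 0.165 0 0" --pt "0.5 0 0 0 0" --pt "0.5 0 0 0 0"

```text
time: 28.6
tool_pos: [0.423, -0.1052, 0.0916]
tool_rot: [-3.141, -0.0, 1.491]
contact_force: [0.5, 1.4, 3.2]
opening: 0.0614
```

```bash
python3 - <<'E'
from h import *
s=sensors.observe(); print(s['time'],s['tool_pos'].round(4),s['opening'],s['contact_force'].round(1))
w=grab("wrist","w15")
P=cloud(w)
q=P.reshape(-1,3);q=q[np.isfinite(q).all(1)&(q[:,0]>.42)&(q[:,0]<.445)&(q[:,1]>-.24)&(q[:,1]<-.0)&(q[:,2]<.1)]
for y in np.arange(-.17,-.0,.01):
    t=q[abs(q[:,1]-y)<.003]
    print(round(y,3),len(t),(np.percentile(t[:,2],[5,50,95])*1000).round(1) if len(t)>3 else '')
E
```

```text
28.6 [ 0.423  -0.1052  0.0916] 0.06144742685080644 [0.5 1.4 3.2]
-0.17 0 
-0.16 0 
-0.15 0 
-0.14 0 
-0.13 0 
-0.12 2 
-0.11 1667 [57.1 82.4 89.4]
-0.1 304 [ 8.3  9.3 10.4]
-0.09 308 [ 8.9  9.9 10.7]
-0.08 364 [-1.6  9.9 11.2]
-0.07 337 [-1.9 10.5 11.8]
-0.06 355 [-1.9 11.  12.4]
-0.05 357 [-1.9 11.6 12.9]
-0.04 368 [-1.4 12.2 13.4]
-0.03 419 [11.9 12.9 14.1]
-0.02 388 [-2.5 -1.2 -0.1]
-0.01 401 [-2.4 -1.2 -0. ]
```

Call:
step_arm --pt "0.5 0.01 0.1 0 0" --pt "0.5 0.01 0.1 0 0" --pt "0.5 0 0 0 0" --squeeze 4

```text
time: 28.95
tool_pos: [0.4233, -0.1003, 0.0915]
tool_rot: [-3.141, -0.0, 1.491]
contact_force: [0.4, -0.4, -0.5]
opening: 0.0622
```

```bash
python3 - <<'E'
from h import *
s=sensors.observe(); print(s['time'],s['tool_pos'].round(4),s['opening'],s['contact_force'].round(1))
w=grab("wrist","w16")
P=cloud(w)
q=P.reshape(-1,3);q=q[np.isfinite(q).all(1)&(q[:,0]>.42)&(q[:,0]<.445)&(q[:,1]>-.24)&(q[:,1]<-.0)&(q[:,2]<.1)]
for y in np.arange(-.12,-.0,.01):
    t=q[abs(q[:,1]-y)<.003]
    print(round(y,3),len(t),(np.percentile(t[:,2],[5,50,95])*1000).round(1) if len(t)>3 else '')
E
```

```text
28.95 [ 0.4233 -0.1003  0.0915] 0.06216101942511126 [ 0.4 -0.4 -0.5]
-0.12 0 
-0.11 383 [87.9 88.8 89.7]
-0.1 2115 [ 8.5 53.9 86.8]
-0.09 307 [7.8 8.7 9.7]
-0.08 363 [-1.6  8.5  9.6]
-0.07 326 [-1.8  8.3  9.7]
-0.06 347 [-1.9  8.5  9.7]
-0.05 348 [-1.8  8.3  9.7]
-0.04 365 [-1.8  8.4  9.7]
-0.03 396 [7.6 8.8 9.9]
-0.02 396 [-2.5 -1.1  8.9]
-0.01 393 [-2.4 -1.3 -0.2]
```

View pics/w16.png

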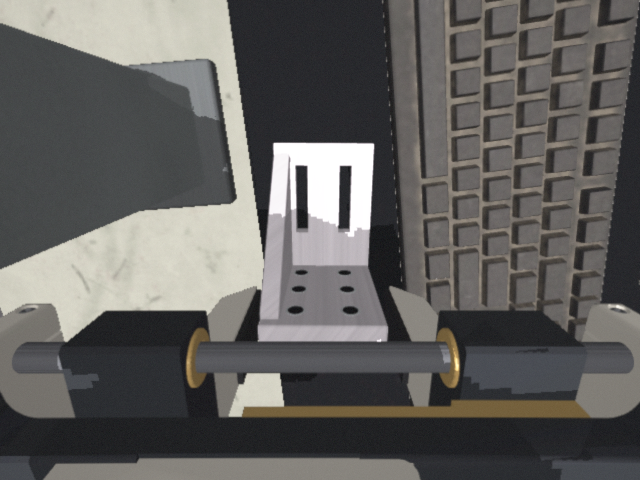

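Call:
step_arm --pt "0.72 0 0 0 0" --pt "0.78 0 0 0 0" --pt "0.8 0 0 0 0" --pt "0.8 0 0 0 0" --pt "0.8 0 0 0.4 0" --pt "0.8 0 0 0.9 0" --pt "0.8 0 0 0.95 0.5" --pt "0.7 0 0 0.95 1" --pt "0.6 0 0 0.8 1" --pt "0.5 0 0 0 1" --pt "0.5 0 0 0 1" --pt "0.5 0 0 0 1"

```text
time: 30.2
tool_pos: [0.4236, -0.1006, 0.1927]
tool_rot: [3.141, 0.001, 1.934]
contact_force: [0.2, 0.7, 0.6]
opening: 0.0459
```

Call:
step_arm --pt "0.5 0 0 0 1" --pt "0.5 0 0 0 1" --pt "0.5 0 0 0 1" --pt "0.5 0 0 0 1" --pt "0.5 0 0 0 1" --pt "0.5 0 0 0 1" --pt "0.5 0 0 0 1" --pt "0.5 0 0 0 1" --pt "0.5 0 0 0 1" --pt "0.5 0 0 0 1" --pt "0.5 0 0 0 1" --pt "0.5 0 0 0 1"

```text
time: 31.4
tool_pos: [0.4235, -0.1005, 0.1925]
tool_rot: [3.142, 0.001, 2.894]
contact_force: [0.5, -1.0, -0.3]
opening: 0.046
```

Call:
step_arm --pt "0.5 0 0 0 1" --pt "0.5 0 0 0 1" --pt "0.5 0 0 0 0.1" --pt "0.5 0 0 0 0"

```text
time: 31.8
tool_pos: [0.4235, -0.1005, 0.1922]
tool_rot: [-3.142, 0.0, 3.057]
contact_force: [-0.5, -0.3, 0.5]
opening: 0.046
```

```bash
python3 - <<'E'
from h import *
s=sensors.observe(); print(s['time'],s['tool_pos'].round(4),s['tool_rot'].round(3),s['opening'],s['contact_force'].round(1))
w=grab("wrist","w17");P=cloud(w); print('b3',rect(P,.36,.48,-.14,-.07,.086,.105)); print('base',rect(P,.36,.465,-.1,-.0,.005,.0125))
e=grab("side","sd17")
cv2.imwrite('pics/sd17z.png',cv2.resize(e['pixels'][180:380,220:380],None,fx=4,fy=3))
E
```

```text
31.8 [ 0.4235 -0.1005  0.1922] [-3.142  0.     3.057] 0.04601850153488485 [-0.5 -0.3  0.5]
b3 (1034, array([ 422. , -107.1]), array([10. , 61.6]), 84.99, array([0.0874, 0.0886, 0.0897]))
base (3160, array([426.4, -62. ]), array([79.9, 62.7]), 85.16, array([0.0073, 0.0087, 0.01  ]))
```

View pics/w17.png

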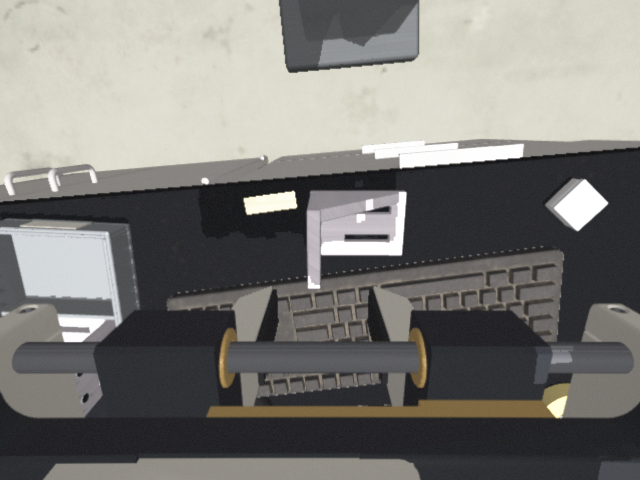

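View pics/sd17z.png

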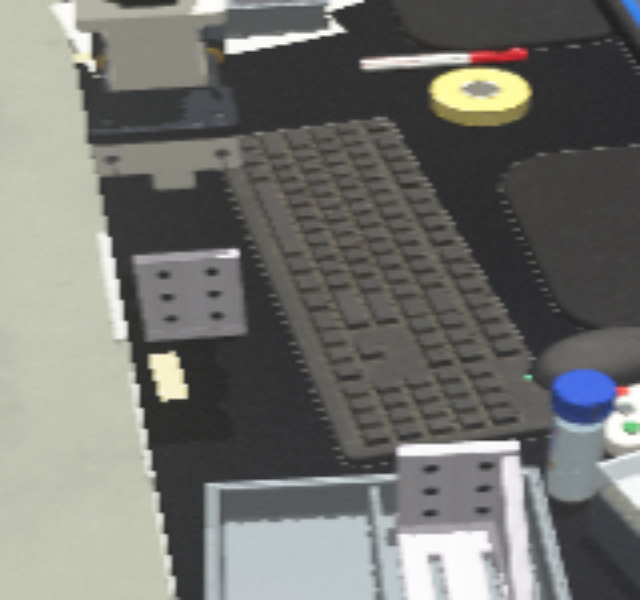

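Call:
step_arm --pt "0.5 -0.06 -0.26 -0.6 0" --pt "0.5 0 0 -0.9 0" --pt "0.5 0 0 -0.9 0" --pt "0.5 0 0 -0.9 0" --pt "0.5 0 0 -0.9 0" --pt "0.5 0 0 -0.4 0" --pt "0.5 0 0 0 0" --pt "0.1 0 0 0 0" --pt "0 0 0 0 0" --pt "0 0 0 0 0" --pt "0 0 0 0 0" --pt "0 0 0 0 0" --squeeze 40

```text
time: 33.1
tool_pos: [0.4222, -0.1071, 0.0771]
tool_rot: [-3.141, 0.001, 3.059]
contact_force: [0.1, -0.4, 0.5]
opening: 0.0105
```

Call:
step_arm --pt "0 0 0 0 0" --pt "0 0 0 0 0" --pt "0 0 0 0.2 0" --pt "0 0 0 0.5 0" --pt "0 0 0 0.9 0" --pt "0 0 0 0.9 0" --pt "0 0 0 0.9 0" --pt "0 0 0 0.6 0" --pt "0 0 0 0 0"

```text
time: 34.0
tool_pos: [0.4228, -0.1074, 0.1783]
tool_rot: [-3.14, 0.003, 3.059]
contact_force: [1.2, -0.6, -3.4]
opening: 0.0099
```

Call:
step_arm --pt "0 0 -0.5 0 0" --pt "0 0.06 -0.95 0 0" --pt "0 0.06 -1 0 0" --pt "0 0.06 -1 0 -0.1" --pt "0 0.06 -1 0 -0.1" --pt "0 0.06 -1 0 -0.1" --pt "0 0.06 -1 0 -0.1" --pt "0 0.06 -1 0 -0.1" --pt "0 0.06 -1 0 -0.05" --pt "0 0.06 -1 0 -0.05" --pt "0 0.06 -1 0 0" --pt "0 0.06 -0.7 0 0"

```text
time: 35.2
tool_pos: [0.4374, -0.3878, 0.1745]
tool_rot: [3.14, -0.002, 3.01]
contact_force: [-0.1, -0.1, -2.6]
opening: 0.0098
```

Call:
step_arm --pt "0 0 -0.4 0 0" --pt "0 0 0 0 0" --pt "0 0 0 -0.4 0" --pt "0 0 0 -0.8 0" --pt "0 0 0 -0.8 0" --pt "0 0 0 -0.3 0" --pt "0 0 0 0 0"

```text
time: 35.9
tool_pos: [0.4381, -0.3944, 0.1178]
tool_rot: [3.139, -0.002, 3.012]
contact_force: [-0.0, -0.7, -3.1]
opening: 0.0098
```

```bash
python3 - <<'E'
from h import *
s=sensors.observe(); print(s['time'],s['tool_pos'].round(4),s['tool_rot'].round(3),s['opening'],s['contact_force'].round(1))
w=grab("wrist","w18");grab("side","sd18");cv2.imwrite('pics/sd18z.png',cv2.resize(load('sd18')['pixels'][240:440,200:400],None,fx=3.5,fy=3))
E
```

```text
35.9 [ 0.4381 -0.3944  0.1178] [ 3.139e+00 -2.000e-03  3.012e+00] 0.009755865296876299 [-0.  -0.7 -3.1]
```

View pics/w18.png

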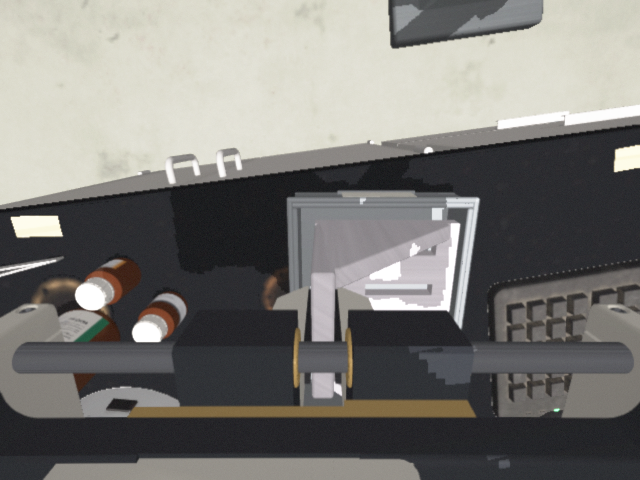

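View pics/sd18z.png

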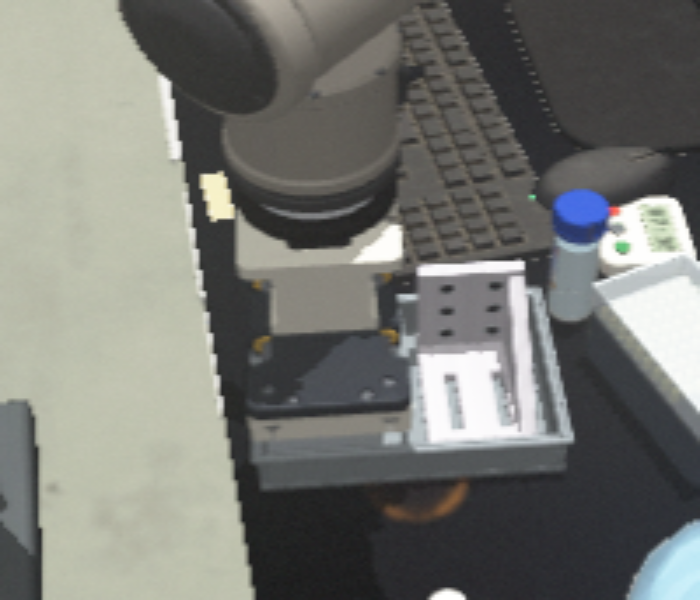

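Call:
step_arm --pt "0 0.05 -0.06 -0.3 0" --pt "0 0 0 -0.4 0" --pt "0 0 0 -0.3 0" --pt "0 0 0 -0.2 0" --pt "0 0 0 -0.1 0" --pt "0 0 0 -0.06 0" --pt "0 0 0 -0.05 0" --pt "0 0 0 0 0"

```text
time: 36.8
tool_pos: [0.4399, -0.3974, 0.0841]
tool_rot: [-3.142, 0.0, 3.011]
contact_force: [0.8, 0.2, -2.4]
opening: 0.0096
```

Call:
step_arm --pt "0 0 0 -0.04 0" --pt "0 0 0 0 0"

```text
time: 37.0
tool_pos: [0.4398, -0.3973, 0.0831]
tool_rot: [3.142, 0.0, 3.011]
contact_force: [-0.1, 0.1, -3.1]
opening: 0.0098
```

Call:
step_arm --pt "0 0 0 -0.05 0" --pt "0 0 0 -0.04 0" --pt "0 0 0 0 0"

```text
time: 37.3
tool_pos: [0.4398, -0.3974, 0.0811]
tool_rot: [-3.141, 0.0, 3.011]
contact_force: [-1.0, 1.2, 0.3]
opening: 0.01
```

Call:
step_arm --pt "0 0 0 -0.02 0" --pt "0.15 0 0 0 0" --pt "0.25 0 0 0 0" --pt "0.35 0 0 0 0" --pt "0.35 0 0 0 0" --pt "0.35 0 0 0 0" --pt "0.35 0 0 0.4 0" --pt "0.35 0 0 0.8 0" --pt "0.35 0 0 0.95 0" --pt "0.35 0 0 0.95 0" --pt "0.35 0 0 0.95 0" --pt "0.35 0 0 0.5 0"

```text
time: 38.5
tool_pos: [0.4404, -0.3979, 0.1969]
tool_rot: [-3.139, 0.003, 3.011]
contact_force: [-0.3, 0.0, -0.0]
opening: 0.0319
```

Call:
step_arm --pt "0.35 -0.2 0.8 0.5 0" --pt "0.35 -0.2 0.8 0.5 0" --pt "0.35 -0.2 0.8 0.5 0" --pt "0.35 -0.2 0.8 0 0" --pt "0.35 -0.2 0.8 0 0" --pt "0.35 0 0 0 0" --pt "0.35 0 0 0 0"

```text
time: 39.2
tool_pos: [0.415, -0.2975, 0.2318]
tool_rot: [-3.141, 0.001, 3.012]
contact_force: [0.2, -0.4, 0.1]
opening: 0.0321
```

```bash
python3 - <<'E'
from h import *
s=sensors.observe(); print(s['time'],s['tool_pos'].round(4),s['tool_rot'].round(3),s['opening'],s['contact_force'].round(1))
w=grab("wrist","w19");P=cloud(w); print('b2',rect(P,.48,.59,-.355,-.3,.086,.105)); print('b3',rect(P,.39,.49,-.43,-.37,.086,.105));print('RT',rect(P,.37,.6,-.45,-.28,.036,.045))
e=grab("side","sd19");c=grab("scene","s19")
Q=cloud(e)
print('side b2',rect(Q,.48,.59,-.355,-.3,.086,.105),'b3',rect(Q,.39,.49,-.43,-.37,.086,.105),'b1',rect(Q,.5,.6,.31,.36,.086,.105))
Q=cloud(c);print('scene b1',rect(Q,.5,.6,.31,.36,.086,.105))
cv2.imwrite('pics/s19z.png',cv2.resize(c['pixels'][120:440,180:460],None,fx=2,fy=1.8))
E
```

```text
39.2 [ 0.415  -0.2975  0.2318] [-3.141e+00  1.000e-03  3.012e+00] 0.03212276222923719 [ 0.2 -0.4  0.1]
b2 (321, array([ 548.1, -325.9]), array([92.5, 31.6]), 12.51, array([0.0867, 0.0925, 0.0938]))
b3 (906, array([ 439.4, -396.6]), array([12.8, 61.4]), 79.43, array([0.0869, 0.0925, 0.0938]))
RT (2249, array([ 495.1, -353.1]), array([125.7, 207.6]), 89.1, array([0.037 , 0.0386, 0.0434]))
side b2 (189, array([ 535.2, -329.5]), array([15.3, 62.3]), 78.5, array([0.0871, 0.0922, 0.0949])) b3 (223, array([ 442. , -398.1]), array([12.3, 60.5]), 81.59, array([0.0868, 0.0927, 0.0951])) b1 (35, array([562.4, 331.2]), array([11.6, 34.7]), 83.03, array([0.0871, 0.0922, 0.0954]))
scene b1 (112, array([544.5, 336.7]), array([62.3, 14.6]), 1.13, array([0.0875, 0.0926, 0.097 ]))
```

View pics/w19.png

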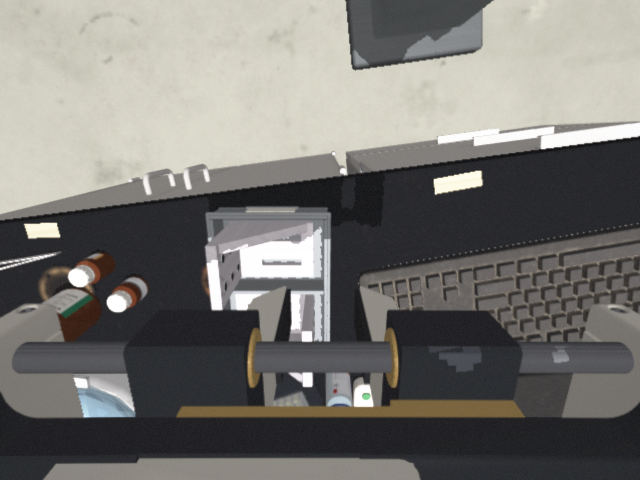

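View pics/sd19.png

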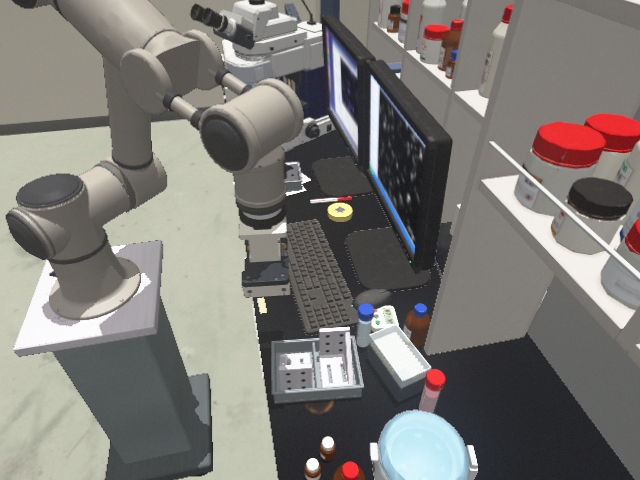

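View pics/s19z.png

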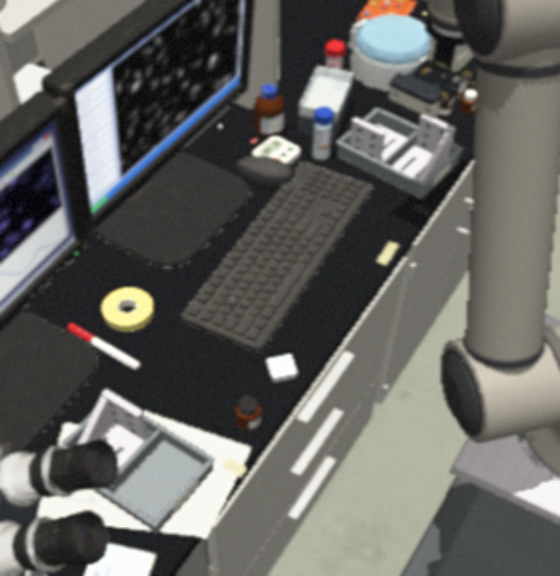

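```bash
python3 -c "
from cell import hand_in; print(hand_in())"
```

```text
the job is handed in; nothing more can be done
None
```

All three brackets are sorted and the job is handed in, at about 39 s of the 72 s allowed. Bracket 1 is in the far compartment of the left tray, bracket 2 in the far compartment of the right tray and bracket 3 in the near one.

- **Turning bracket 3:** the moves cannot tilt the tool, so the 45-degree web grip was not possible. I moved the bracket 14 mm clear of the keyboard. Then I held it lightly across its 62 mm width at the free end of the face plate and swung it slowly about its heel onto its base. After checking it was flat, I regripped it by the upper edge of the face plate and put it in the tray.
- **Height:** the plate tops of all three read about 92.5 mm in the trays, against 88.6 mm on the bench. That matches the 4 mm tray floor, so each sits flat on its base.
- **Position and bystanders:** plate positions were within about 3 mm of target. In the pictures the bystanders in view look unmoved. I did not measure them, and did not pick the vial out for certain among the bottles beside the right tray. The gripper was clear, with about 0 N of force on it.
- **Readings that disagreed:** the fixed cameras differed from the wrist camera by up to about 5 mm, so I used the wrist camera for the close work. Three fits in the last check were unreliable because the view was partly blocked or other points got in: the wrist-camera fits of bracket 2 and the right tray, and the side-camera fit of bracket 1. For brackets 1 and 2 I relied on the wrist pictures taken just after each was placed, with the scene and side cameras for the last check. For the right tray I used the earlier wrist fit.

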